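# Change over the filter canisters on a sampling pump stand

## Task

Change the filter canisters on the sampling pump stand: first slide the black selector grip all the way to its end stop at the red mark, then move every spent canister (orange cap) off the stand and stand it upright in the black waste tray. Next stand every fresh canister (blue cap) upright in the centre of a ringed pad, one to a pad, any pad, with its white label squarely facing straight out (away from the grey manifold, brass nozzle towards it), and when all are on, slide the selector all the way back to its end stop at the green mark. Leave the beaker, the bottle and the screwdriver where they are.

Things in the scene. Friction and masses are not known exactly. Their poses are not given: they have to be found in the camera images.
- fresh1_mid (a point): Filter canister, fresh: steel foot 76 mm diameter, 12 high; body 60 diameter, to 75 high; blue round cap 40 diameter, from 75 to 117 high (grip it from above); 0.35 kg. White label, and a white tab on the shoulder, at its +x side; brass nozzle at -x reaches 42 mm from the axis, 25 mm up. Point: on the axis, 58.5 mm above the base; z up, x to the label. Starts on the bench. Two or three are present.
- fresh2_mid (a point): Filter canister, fresh: steel foot 76 mm diameter, 12 high; body 60 diameter, to 75 high; blue round cap 40 diameter, from 75 to 117 high (grip it from above); 0.35 kg. White label, and a white tab on the shoulder, at its +x side; brass nozzle at -x reaches 42 mm from the axis, 25 mm up. Point: on the axis, 58.5 mm above the base; z up, x to the label. Starts on the bench. Two or three are present.
- fresh3_mid (a point): Filter canister, fresh: steel foot 76 mm diameter, 12 high; body 60 diameter, to 75 high; blue round cap 40 diameter, from 75 to 117 high (grip it from above); 0.35 kg. White label, and a white tab on the shoulder, at its +x side; brass nozzle at -x reaches 42 mm from the axis, 25 mm up. Point: on the axis, 58.5 mm above the base; z up, x to the label. Starts on the bench. Two or three are present.
- fresh1_label (a point): Point on the outside of the label of fresh1, 30 mm out from its axis along its x axis, 58.5 mm above its base.
- fresh2_label (a point): Point on the outside of the label of fresh2, 30 mm out from its axis along its x axis, 58.5 mm above its base.
- fresh3_label (a point): Point on the outside of the label of fresh3, 30 mm out from its axis along its x axis, 58.5 mm above its base.
- spent1_mid (a point): Filter canister, spent (dark): steel foot 76 mm diameter, 12 high; body 60 diameter, to 75 high; orange round cap 40 diameter, from 75 to 117 high (grip it from above); 0.35 kg. White label, and a white tab on the shoulder, at its +x side; brass nozzle at -x reaches 42 mm from the axis, 25 mm up. Point: on the axis, 58.5 mm above the base; z up, x to the label. Starts on a pad. Two or three are present.
- spent2_mid (a point): Filter canister, spent (dark): steel foot 76 mm diameter, 12 high; body 60 diameter, to 75 high; orange round cap 40 diameter, from 75 to 117 high (grip it from above); 0.35 kg. White label, and a white tab on the shoulder, at its +x side; brass nozzle at -x reaches 42 mm from the axis, 25 mm up. Point: on the axis, 58.5 mm above the base; z up, x to the label. Starts on a pad. Two or three are present.
- spent3_mid (a point): Filter canister, spent (dark): steel foot 76 mm diameter, 12 high; body 60 diameter, to 75 high; orange round cap 40 diameter, from 75 to 117 high (grip it from above); 0.35 kg. White label, and a white tab on the shoulder, at its +x side; brass nozzle at -x reaches 42 mm from the axis, 25 mm up. Point: on the axis, 58.5 mm above the base; z up, x to the label. Starts on a pad. Two or three are present.
- stand: Fixed pump stand: base plate 10 mm thick, 190 (x) by 380 mm (y). Origin on the bench under the middle pad; x points out, away from manifold and robot; y along the row of pads. Grey manifold block behind the pads at x -118 to -62, y -150 to 150 mm, top 50 mm above the bench, selector on top; two pump blocks 81 mm high at y 165 to 225 mm.
- selector_grip (a point): Centre of the selector grip, a black upright block with a white line, 30 mm (stand x) by 20 mm (stand y, pinch it across this) by 42 mm tall, that slides along the stand's y axis on top of the manifold; its top is 21 mm above this point and the manifold's top 21.5 mm below. Axes as the stand's.
- selector (a joint): Position of the selector grip, m: 0 at the end stop at the green (flow) mark, -y end; 0.100 at the end stop at the red (bypass) mark, +y end. Stays where it is left; takes about 2 to 3 N to slide.
- tray_floor (a point): Centre of the inside floor of the fixed black waste tray, 4 mm above the bench; inside 292 mm (x) by 112 mm (y), walls 25 mm high above the bench and 4 mm thick. Axes along the tray's sides.
- pad1 (a point): Centre of the top of pad 1 (-y in the row), a dark disc in a yellow ring 86 mm across, flush on the stand's base plate, 10 mm above the bench; pads are 90 mm apart. Axes as the stand's.
- pad2 (a point): Centre of the top of pad 2 (middle in the row), a dark disc in a yellow ring 86 mm across, flush on the stand's base plate, 10 mm above the bench; pads are 90 mm apart. Axes as the stand's.
- pad3 (a point): Centre of the top of pad 3 (+y in the row), a dark disc in a yellow ring 86 mm across, flush on the stand's base plate, 10 mm above the bench; pads are 90 mm apart. Axes as the stand's.
- beaker: Bystander: glass beaker, 70 mm across, 80 mm tall; origin under its centre.
- bottle: Bystander: amber bottle, 60 mm across, 120 mm tall; origin under its centre.
- driver: Bystander: screwdriver lying on the bench, 170 mm long; origin near its middle, on its underside.

How it is judged (in metres and radians):
On the way, in this order (a step that is already met when the one before it is completed fails the run):
1. the selector is at its end stop at the red mark (value of joint selector above 0.095 m), for 0.2 s.
2. every spent canister stands upright in the waste tray (x of spent1_mid in the frame of tray_floor between -0.115 and 0.115 m and y of spent1_mid in the frame of tray_floor between -0.04 and 0.04 m and z of each of spent1_mid, spent2_mid, spent3_mid in the frame of tray_floor below 0.066 m and angle between each of spent1_mid, spent2_mid, spent3_mid's own z axis and vertical below 0.12 rad and x of spent2_mid in the frame of tray_floor between -0.115 and 0.115 m and y of spent2_mid in the frame of tray_floor between -0.04 and 0.04 m and x of spent3_mid in the frame of tray_floor between -0.115 and 0.115 m and y of spent3_mid in the frame of tray_floor between -0.04 and 0.04 m), for 0.2 s.
3. every fresh canister stands on a pad, label facing out ((horizontal distance between fresh1_mid and pad1 below 0.015 m or horizontal distance between fresh1_mid and pad2 below 0.015 m or horizontal distance between fresh1_mid and pad3 below 0.015 m) and angle between each of fresh1_mid, fresh2_mid, fresh3_mid's own z axis and vertical below 0.12 rad and z of each of fresh1_mid, fresh2_mid, fresh3_mid in the frame of stand below 0.0735 m and angle between the x axis of each of fresh1_mid, fresh2_mid, fresh3_mid and the x axis of stand, either way round below 0.25 rad and x of each of fresh1_label, fresh2_label, fresh3_label in the frame of stand above 0 m and (horizontal distance between fresh2_mid and pad1 below 0.015 m or horizontal distance between fresh2_mid and pad2 below 0.015 m or horizontal distance between fresh2_mid and pad3 below 0.015 m) and (horizontal distance between fresh3_mid and pad1 below 0.015 m or horizontal distance between fresh3_mid and pad2 below 0.015 m or horizontal distance between fresh3_mid and pad3 below 0.015 m)), for 0.3 s.
4. the selector is at its end stop at the green mark (value of joint selector below 0.005 m), for 0.2 s.
At the end, for the whole second after the job is handed in: Each fresh canister is upright (7 degrees) on the stand, axis within 15 mm of a pad centre, label facing away from the manifold within 0.25 rad; each spent canister is upright on the waste tray floor; the selector is within 5 mm of the green end stop (all of step 2 and all of step 3 and value of joint selector below 0.005 m); the robot touches nothing.
It fails at once if the beaker is moved more than 30 mm (distance of beaker from where it was at the start of the episode above 0.03 m).
It fails at once if the bottle is moved more than 30 mm (distance of bottle from where it was at the start of the episode above 0.03 m).
It fails at once if the screwdriver is moved more than 30 mm (distance of driver from where it was at the start of the episode above 0.03 m).
Of fresh1, fresh2, fresh3 only 2 to 3 are there at a start; the rules pass over those that are not, and their reading is None.
Of spent1, spent2, spent3 only 2 to 3 are there at a start; the rules pass over those that are not, and their reading is None.
At some moment in a run one of fresh1, fresh2, fresh3, spent1, spent2, spent3 may be knocked a few centimetres aside while the robot is not near it.
It also fails if it takes over 210 s, if anything falls off the work surface, if the arm or the gripper's body presses on something with over 40 N, if the wrist force passes 120 N, or if a joint passes its speed limit or range.

## Robot

A 6-joint arm with a two-finger parallel gripper is mounted at the origin on the work surface. World frame = base frame: x ahead of the robot, y to its left, z up, the work surface at z = 0. Lengths are in m, angles in degrees, forces in N, time in s.
With the tool pointing down it reaches from about 0.375 to 0.9 m from the base axis. Payload 3.1 kg.
Tool frame: the origin (TCP) lies between the finger pads; the fingertips stand 19 mm ahead of it and the grasp point (between the pads) is the TCP; z points along the fingers, x is the direction in which the jaws open and shut, and the axes are right-handed (so a half turn about z gives the same grasp; the last joint's range is limited). The gripper opens to 87 mm and grips with 3 to 60 N. Pads are 19 mm wide; open, the fingers measure 117 mm over their backs; the gripper's body (75 mm by 190 mm) begins 51 mm behind the grasp point.
Start: joints at [-87.519, 30.224, 82.088, -0, 67.689, -10.227], TCP at [0.138, -0.61, 0.242] pointing down, gripper open.
Joint ranges: [-176.69, 176.69], [-43.24, 126.21], [12.49, 139.97], [-82, 262], [0, 151.66], [-163.58, 163.58]. Speed limits (degrees/s): [159.86, 159.86, 180, 180, 180, 180].

## Interface

Orientations are given as a 3x3 rotation matrix whose columns are the frame's x, y, z axes.
In Python, from rig import read_state, capture, camera_info, hand_in, spot_in, silhouettes gives the robot as it stands.
- The arm moves only by the shell command python3 -m jog 'ROWS'. ROWS is text: rows parted by semicolons, each of 7 numbers parted by spaces: the shift along the tool's x, y, z in m, then the turn, a rotation vector about the tool's x, y, z in degrees, then the opening, from 0 (shut) to 1 (fully open). A call has 1 to 8 rows; each row is the pose to reach, as a shift and turn from the pose commanded when the call began, along the tool's axes at that moment; what a row does not reach only later rows make up. A row lasts 1/8 s, in which the tool goes at most 62.5 mm and 10.7 degrees, less where a joint would pass 70% of its speed; a pose out of reach is approached as far as the arm can. A call with a gripper value outside its range is refused whole. The fingers move at their own pace and stop on an object; the grip force is fixed at half the most. Time passes only in rows, so rows that repeat a pose let the fingers close. It gives the time, the measured TCP pose, the force and the opening at its end, in the units of the state.
- read_state(): the state, without advancing time (a new reading comes with each control period).
- capture(name): name is "scene" or "top"; returns (picture, depth): 420x560x3 uint8, red, green, blue; 420x560 float32, m along the optical axis (not along the pixel's ray), 0 where there is no reading.
- camera_info(name): a dict with "vfov" (degrees; the focal length in pixels is half the picture's height over the tangent of half this angle, whatever the lens; pixels are square), "cx", "cy" (the principal point, pixels), "R" (3x3) and "t" (3): a world point X has camera coordinates R X + t. Camera axes: x right, y down, z forward; pixel columns grow to the right and rows downward; lengths in m; the calibration is good to about 2 mm. A picture is of the moment at which its call begins. camera_info takes no time and is no camera call.
- hand_in(): hands the job in, once; it reports no verdict.
Trained networks look in the newest picture that a camera, given by its name, has taken for a name from the list of things; names that differ only in an ending like _2 or _b are one class to them, and where a whole thing is asked for, a point or a joint stands for the part that bears it (a point fixed in the world has none). Each returns a list of dicts, best first, with "score" (0 to 1); they miss things now and then, are a little off and sometimes report something else, mostly with a low value. They report only what shows in the picture. A call takes as long as a camera call.
- spot_in(label, camera): "centre" ([x, y, z] in m, in world coordinates, good to about 4 mm: the middle of the surface that is visible of it).
- silhouettes(label, camera): "region" (420x560 bool, what is visible of it).
The state is a dict: "time_s": time; "joint_positions": joint angles; "qvel": joint speeds; "tau": joint torques, N m; "position": TCP position; "tcp_rot": TCP orientation; "force": force on the tool from outside, world axes, zero at the start; "moment": the same for the moment, N m; "opening": opening from 0.0 (shut) to 1.0 (fully open).
Only numpy, scipy, OpenCV 4.12 (cv2) and the standard library are available. Lean on these libraries where they do the work, as an engineer would, in place of code of your own. Each camera call takes 0.05 s, during which the arm holds its last target.

## Working session

There is one attempt and no reset: what is moved stays moved. The work goes in short steps, Python scripts to look and compute and a shell command to move; the robot and the scene stay as the last step left them, time stands still between calls to the robot, and variables do not carry over. Pictures are saved under pics/ and viewed, and the job is handed in when it is done.

```bash
ls; mkdir -p pics
python3 - <<'E'
from rig import *
import cv2
s=read_state(); print(s['time_s'],s['position'],s['tcp_rot'],s['opening'])
for n in ('scene','top'):
    p,d=capture(n); cv2.imwrite(f'pics/{n}0.png',p[:,:,::-1]); print(n,camera_info(n))
E
```

```text
pics
0.0 [ 0.13749113 -0.60898733  0.24056401] [[ 2.20006883e-01 -9.75498311e-01 -1.28256008e-04]
 [-9.75496019e-01 -2.20006647e-01  2.14268361e-03]
 [-2.11840142e-03 -3.46291915e-04 -9.99997696e-01]] 0.9978057741370838
scene {'vfov': 48.93558856900414, 'cx': 274.2780035838363, 'cy': 215.53373615018037, 'R': array([[ 0.6698788 ,  0.74237124, -0.01213836],
       [ 0.6026781 , -0.55322967, -0.57507915],
       [-0.43363752,  0.37791781, -0.81800772]]), 't': array([-0.40132386, -0.32590929,  1.21655133])}
top {'vfov': 49.294721433704616, 'cx': 281.49921359757184, 'cy': 218.99108286920202, 'R': array([[ 0.02796291, -0.99954709, -0.01112184],
       [-0.9914322 , -0.02631227, -0.12794472],
       [ 0.12759413,  0.01460425, -0.99171894]]), 't': array([-0.0157601 ,  0.58768851,  1.03816638])}
```

View pics/scene0.png

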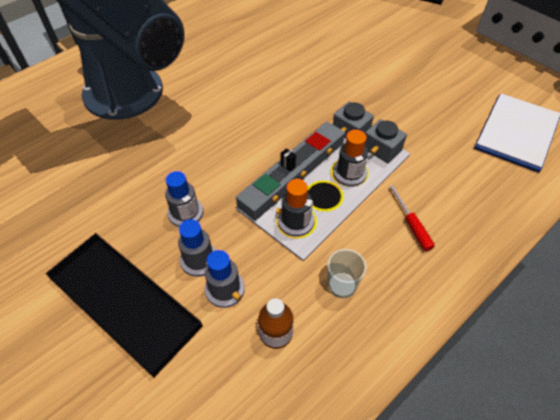

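View pics/top0.png

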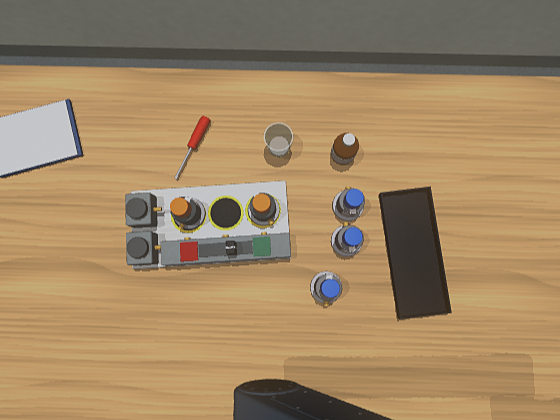

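The scene shows three fresh canisters (blue caps) at top-view pixels (353,198), (352,238) and (329,288). There are two spent ones, on pads 3 (180,207) and 1 (262,203), and pad 2 (226,212) is empty. The selector grip is at (231,248) and the tray at (415,250).

```bash
cat > h.py <<'E'
from rig import *
import numpy as np, cv2
def W(name,d):
    c=camera_info(name); f=d.shape[0]/2/np.tan(np.radians(c['vfov'])/2)
    v,u=np.mgrid[:d.shape[0],:d.shape[1]]
    X=np.stack([(u-c['cx'])/f*d,(v-c['cy'])/f*d,d],-1)
    return (X-c['t'])@c['R']
def P(name,X):
    c=camera_info(name); f=210/np.tan(np.radians(c['vfov'])/2)
    q=c['R']@np.array(X)+c['t']; return q[0]/q[2]*f+c['cx'],q[1]/q[2]*f+c['cy']
def circ(xy):
    # algebraic circle w/ min enclosing
    (a,b),r=cv2.minEnclosingCircle((xy*1000).astype(np.float32)); return a/1000,b/1000,r/1000
def caps(names=('top','scene')):
    out=[]
    for n in names:
        p,d=capture(n); w=W(n,d); hsv=cv2.cvtColor(p,cv2.COLOR_RGB2HSV)
        H,S,V=[hsv[...,i].astype(int) for i in range(3)]
        z=w[...,2]
        for col,m in (('blue',(abs(H-112)<12)&(S>150)&(V>60)),('orange',(H>4)&(H<16)&(S>190)&(V>90))):
            k,lab,st,ce=cv2.connectedComponentsWithStats((m&(z>0.07)&(z<.2)&(d>0)).astype(np.uint8))
            for i in range(1,k):
                if st[i,4]<40: continue
                q=w[lab==i]; zt=np.percentile(q[:,2],97); 
                t=q[q[:,2]>zt-0.004]
                c=t[:,:2]; med=np.median(c,0); c=c[np.linalg.norm(c-med,axis=1)<.03]
                out.append((n,col,c.mean(0).round(4),np.round(circ(c),4),zt.round(4),st[i,4]))
    return out
E
python3 - <<'E'
from h import *
for o in caps(): print(o)
for n in('top','scene'):
  for l in ['fresh1_mid','spent1_mid','selector_grip','tray_floor','stand','pad1','beaker','bottle','driver']:
    print(n,l,[(np.round(r['centre'],3),round(r['score'],2)) for r in spot_in(l,n)][:4])
E
```

```text
('top', 'blue', array([ 0.6302, -0.1578]), array([ 0.6303, -0.1584,  0.0191]), np.float64(0.1215), np.int32(231))
('top', 'blue', array([ 0.5447, -0.156 ]), array([ 0.5449, -0.1557,  0.0191]), np.float64(0.1213), np.int32(240))
('top', 'blue', array([ 0.4328, -0.1082]), array([ 0.4325, -0.1085,  0.0185]), np.float64(0.1213), np.int32(237))
('scene', 'blue', array([ 0.4364, -0.1083]), array([ 0.4363, -0.1087,  0.0191]), np.float64(0.119), np.int32(444))
('scene', 'blue', array([ 0.5477, -0.155 ]), array([ 0.5471, -0.1543,  0.0204]), np.float64(0.1191), np.int32(523))
('scene', 'blue', array([ 0.6329, -0.1585]), array([ 0.6319, -0.1579,  0.02  ]), np.float64(0.1191), np.int32(553))
('scene', 'orange', array([0.6021, 0.2235]), array([0.6013, 0.2231, 0.0206]), np.float64(0.1295), np.int32(418))
('scene', 'orange', array([0.6149, 0.0444]), array([0.6151, 0.045 , 0.0205]), np.float64(0.1293), np.int32(477))
('scene', 'orange', array([ 0.77  , -0.1496]), array([ 0.7642, -0.1448,  0.0174]), np.float64(0.0983), np.int32(517))
top fresh1_mid [(array([ 0.62 , -0.148,  0.074]), 0.74)]
top spent1
[... 598 characters left out ...]
 ]), 0.64), (array([0.591, 0.21 , 0.089]), 0.61)]
scene fresh1_mid [(array([0.629, 0.024, 0.08 ]), 0.72), (array([ 0.647, -0.168,  0.074]), 0.63)]
scene spent1_mid [(array([0.63 , 0.025, 0.081]), 0.79)]
scene selector_grip [(array([0.526, 0.107, 0.086]), 0.66)]
scene tray_floor [(array([ 0.53 , -0.315,  0.003]), 0.58)]
scene stand [(array([0.569, 0.159, 0.024]), 0.56), (array([ 0.529, -0.318,  0.005]), 0.16)]
scene pad1 [(array([0.571, 0.161, 0.028]), 0.9)]
scene beaker [(array([0.774, 0.023, 0.051]), 0.7), (array([ 0.531, -0.317,  0.002]), 0.28)]
scene bottle [(array([ 0.769, -0.156,  0.082]), 0.8), (array([ 0.646, -0.167,  0.075]), 0.18)]
scene driver [(array([0.8  , 0.209, 0.023]), 0.64)]
```

Run:
```python
from h import *
a=cv2.imread('pics/top0.png')[160:330,100:470]; cv2.imwrite('pics/z1.png',cv2.resize(a,None,fx=2.15,fy=2.15,interpolation=cv2.INTER_CUBIC))
a=cv2.imread('pics/scene0.png')[90:310,150:420]; cv2.imwrite('pics/z2.png',cv2.resize(a,None,fx=2.7,fy=2.7,interpolation=cv2.INTER_CUBIC))
```

```text
(no output)
```

View pics/z1.png

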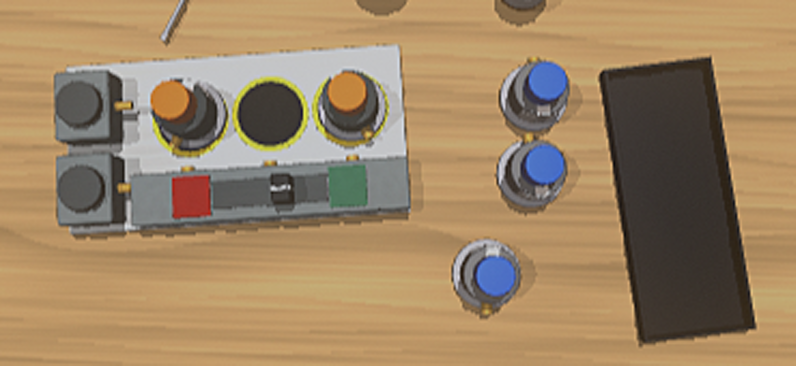

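View pics/z2.png

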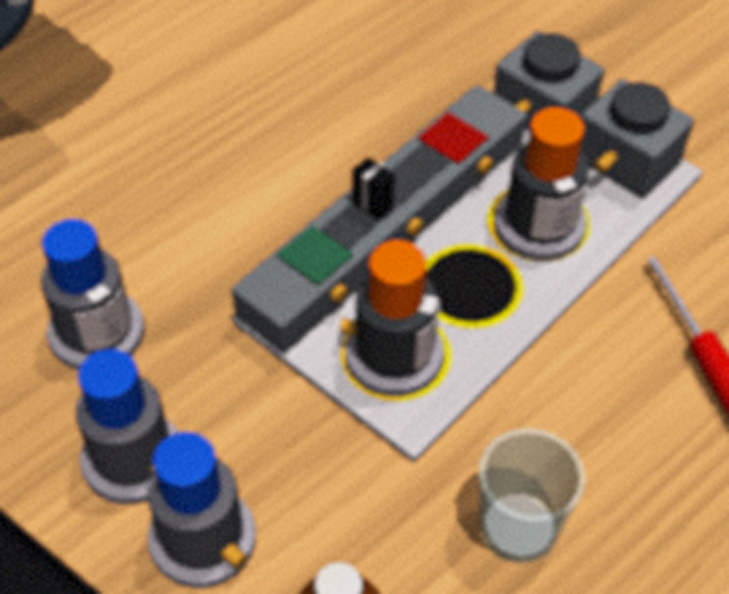

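```bash
cat >> h.py <<'E'
def onplane(name,uv,z):
    c=camera_info(name); f=210/np.tan(np.radians(c['vfov'])/2)
    uv=np.atleast_2d(uv).astype(float)
    r=np.c_[(uv[:,0]-c['cx'])/f,(uv[:,1]-c['cy'])/f,np.ones(len(uv))]@c['R']
    o=-c['R'].T@c['t']; s=(z-o[2])/r[:,2]; return o+r*s[:,None]
E
python3 - <<'E'
from h import *
from scipy.optimize import least_squares
for n in('top','scene'):
    p,d=capture(n); hsv=cv2.cvtColor(p,cv2.COLOR_RGB2HSV); H,S,V=[hsv[...,i].astype(int) for i in range(3)]
    w=W(n,d)
    m=(H>24)&(H<36)&(S>140)&(V>110)
    v,u=np.nonzero(m); X=onplane(n,np.c_[u,v],.010)
    ok=(abs(X[:,0]-.6)<.08)&(abs(X[:,1]-.13)<.16); X=X[ok][:,:2]; print(n,len(X))
    def res(q,mid=.0415):
        cs=[q[:2]+k*.09*np.array([-np.sin(q[2]),np.cos(q[2])]) for k in(-1,0,1)]
        return np.min([abs(np.linalg.norm(X-c,axis=1)-q[3]) for c in cs],0)
    r=least_squares(res,[.605,.135,.05,.041],loss='soft_l1',f_scale=.002); print('stand',r.x.round(4),np.degrees(r.x[2]),np.abs(r.fun).mean())
    q=r.x
    for k in(-1,0,1): print('pad',k+2,(q[:2]+k*.09*np.array([-np.sin(q[2]),np.cos(q[2])])).round(4))
    # tray
    m=(V<60)&(w[...,2]<.035)&(d>0)&(w[...,1]<-.2)&(w[...,1]>-.45)&(w[...,0]>.3)&(w[...,0]<.75)
    k,l,st,ce=cv2.connectedComponentsWithStats(m.astype(np.uint8)); i=1+np.argmax(st[1:,4])
    q=w[l==i]; print('tray',cv2.minAreaRect((q[:,:2]*1000).astype(np.float32)))
    # grip
    m=(w[...,2]>.085)&(w[...,2]<.1)&(abs(w[...,0]-.52)<.04)&(abs(w[...,1]-.11)<.1)
    q=w[m]; print('grip top',q.mean(0).round(4),cv2.minAreaRect((q[:,:2]*1000).astype(np.float32)),len(q))
    # tabs: white near shoulder
    cc=[('A',.6315,-.158,0),('B',.5465,-.1555,0),('C',.435,-.1085,0)]
    for nm,x,y,b in cc:
        R=np.hypot(w[...,0]-x,w[...,1]-y)
        m=(R<.036)&(R>.02)&(w[...,2]>.068)&(w[...,2]<.09)&(S<60)&(V>150)
        q=w[m]
        print(nm,'tab',len(q), np.degrees(np.arctan2(q[:,1].mean()-y,q[:,0].mean()-x)) if len(q) else None)
        m=(R<.05)&(R>.028)&(w[...,2]>.012)&(w[...,2]<.04)&(H>12)&(H<26)&(S>150)&(V>100)
        q=w[m]
        print(nm,'noz',len(q), np.degrees(np.arctan2(q[:,1].mean()-y,q[:,0].mean()-x)) if len(q) else None)
E
```

```text
top 343
stand [0.6037 0.1368 0.0956 0.0399] 5.477198287628014 0.0013655994123121249
pad 1 [0.6123 0.0472]
pad 2 [0.6037 0.1368]
pad 3 [0.5951 0.2264]
tray ((521.3876953125, -314.8072509765625), (296.7519836425781, 121.4225845336914), 8.5076265335083)
grip top [0.5162 0.1115 0.0932] ((516.6044311523438, 111.21761322021484), (29.413105010986328, 19.495229721069336), 2.778057813644409) 124
A tab 12 -177.93066608100463
A noz 9 150.73461596315286
B tab 7 -167.4130274586802
B noz 11 7.390326348609542
C tab 33 -7.480369812556259
C noz 12 177.5428168154708
scene 257
stand [0.6047 0.1392 0.1018 0.0388] 5.833361834708234 0.0014617361064397487
pad 1 [0.6139 0.0496]
pad 2 [0.6047 0.1392]
pad 3 [0.5956 0.2287]
tray ((523.448486328125, -314.41229248046875), (301.4061279296875, 118.14274597167969), 8.530851364135742)
grip top [0.5199 0.1115 0.0918] ((518.8610229492188, 113.31633758544922), (30.17504119873047, 22.84497833251953), 12.40984058380127) 132
A tab 1 105.35012907668764
A noz 47 3.544950984073373
B tab 0 None
B noz 0 None
C tab 29 1.815472978502105
C noz 0 None
```

```bash
cat >> h.py <<'E'
from scipy.spatial.transform import Rotation as Ro
def plan(x,y,z,yaw):
    s=read_state(); R=np.array(s['tcp_rot']); p=np.array(s['position'])
    a=np.radians(yaw); T=np.array([[np.cos(a),np.sin(a),0],[np.sin(a),-np.cos(a),0],[0,0,-1]])
    sh=R.T@(np.array([x,y,z])-p); rv=Ro.from_matrix(R.T@T).as_rotvec(degrees=True)
    print('t',s['time_s'],'p',p.round(4),'yaw',np.degrees(np.arctan2(R[1,0],R[0,0])).round(1),'q',np.round(s['joint_positions'],1),'F',np.round(s['force'],1),'op',round(s['opening'],3))
    print('SHIFT',sh.round(4),'ROT',rv.round(1),'dist',np.linalg.norm(sh).round(3),'rows',max(np.linalg.norm(sh)/.0625,np.linalg.norm(rv)/10.7).round(1))
E
python3 -c "
from h import *
plan(.518,.112,.2,-84.4)"
```

```text
t 1.2 p [ 0.1375 -0.6097  0.2415] yaw -77.3 q [-87.5  30.2  82.1  -0.   67.7 -10.2] F [0.4 0.5 0.3] op 1.001
SHIFT [-0.6203 -0.5299  0.0415] ROT [0.  0.  7.1] dist 0.817 rows 13.1
```

```bash
python3 -m jog '-0.31 -0.265 0.01 0 0 3.5 1;-0.31 -0.265 0.01 0 0 3.5 1;-0.31 -0.265 0.01 0 0 3.5 1;-0.31 -0.265 0.01 0 0 3.5 1;-0.31 -0.265 0.01 0 0 3.5 1;-0.31 -0.265 0.01 0 0 3.5 1;-0.31 -0.265 0.01 0 0 3.5 1;-0.31 -0.265 0.01 0 0 3.5 1'; python3 -c "
from h import *
plan(.518,.112,.18,-84.4)"
```

```text
time_s: 2.2
position: [0.3282, -0.2468, 0.2317]
tcp_rot: [[0.164, -0.986, -0.0], [-0.986, -0.164, 0.0], [-0.0, 0.0, -1.0]]
force: [0.9, -1.0, 0.0]
opening: 0.998
t 2.2 p [ 0.3282 -0.2468  0.2317] yaw -80.5 q [-52.6  14.7 111.9   0.   53.5  27.9] F [ 0.9 -1.   0. ] op 0.998
SHIFT [-0.3228 -0.2461  0.0518] ROT [0.  0.  3.9] dist 0.409 rows 6.5
```

```bash
python3 -m jog '-0.323 -0.246 0.02 0 0 3.9 0.8;-0.323 -0.246 0.02 0 0 3.9 0.8;-0.323 -0.246 0.02 0 0 3.9 0.8;-0.323 -0.246 0.02 0 0 3.9 0.8;-0.323 -0.246 0.02 0 0 3.9 0.8;-0.323 -0.246 0.02 0 0 3.9 0.8;-0.323 -0.246 0.02 0 0 3.9 0.8;-0.323 -0.246 0.02 0 0 3.9 0.8'
python3 - <<'E'
from h import *
plan(.518,.112,.085,-84.4)
p,d=capture('top'); w=W('top',d)
print(P('top',[.518,.112,.09]))
cv2.imwrite('pics/t1.png',p[:,:,::-1]);p,d=capture('scene');cv2.imwrite('pics/s1.png',p[:,:,::-1])
E
```

```text
time_s: 3.2
position: [0.5209, 0.1098, 0.2114]
tcp_rot: [[0.095, -0.995, 0.002], [-0.995, -0.095, -0.0], [0.0, -0.002, -1.0]]
force: [-0.2, -0.5, -0.6]
opening: 0.802
t 3.2 p [0.5209 0.1098 0.2114] yaw -84.6 q [-0.1 25.4 97.3 -0.  57.2 84.4] F [-0.2 -0.5 -0.6] op 0.802
SHIFT [-0.0026  0.0029  0.1264] ROT [-0.1 -0.  -0.2] dist 0.126 rows 2.0
(np.float64(230.07621555256776), np.float64(245.8513967589186))
```

View pics/s1.png

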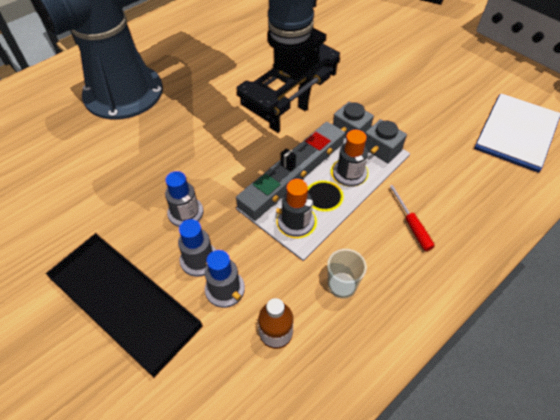

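The arm is above the manifold, with the gripper near (285,90), and nothing else has moved. Next I descend onto the grip.

```bash
python3 -m jog '-0.002 0.002 0.06 0 0 0 0.8;-0.002 0.002 0.105 0 0 0 0.8;-0.002 0.002 0.126 0 0 0 0.8;-0.002 0.002 0.126 0 0 0 0.8;-0.002 0.002 0.126 0 0 0 0.05;-0.002 0.002 0.126 0 0 0 0.05;-0.002 0.002 0.126 0 0 0 0.05;-0.002 0.002 0.126 0 0 0 0.05'; python3 -c "
from h import *
plan(.518-.068*np.sin(.098),.112+.068*np.cos(.098),.085,-84.4)"
```

```text
time_s: 4.3
position: [0.5171, 0.1111, 0.0861]
tcp_rot: [[0.093, -0.996, 0.001], [-0.996, -0.093, -0.0], [0.0, -0.001, -1.0]]
force: [0.8, 0.9, -0.5]
opening: 0.431
t 4.3 p [0.5171 0.1111 0.0861] yaw -84.7 q [  0.   36.7 103.1  -0.   40.1  84.7] F [ 0.8  0.9 -0.5] op 0.431
SHIFT [-0.0688 -0.0007  0.0011] ROT [-0.1 -0.  -0.3] dist 0.069 rows 1.1
```

```bash
python3 -m jog '0 0 0 0 0 0 0.05;0 0 0 0 0 0 0.05;0 0 0 0 0 0 0.05;0 0 0 0 0 0 0.05;-0.015 0 0 0 0 0 0.05;-0.03 0 0 0 0 0 0.05;-0.045 0 0 0 0 0 0.05;-0.055 0 0 0 0 0 0.05'; python3 -c "
from h import *
plan(.518-.068*np.sin(.098),.112+.068*np.cos(.098),.085,-84.4)"
```

```text
time_s: 5.3
position: [0.5115, 0.1672, 0.0856]
tcp_rot: [[0.094, -0.996, 0.0], [-0.996, -0.094, -0.0], [0.0, -0.0, -1.0]]
force: [-0.1, -3.2, 3.3]
opening: 0.224
t 5.3 p [0.5115 0.1672 0.0856] yaw -84.6 q [  6.2  37.2 101.8  -0.   41.   90.8] F [-0.1 -3.2  3.3] op 0.224
SHIFT [-0.0124 -0.001   0.0006] ROT [-0.  -0.  -0.2] dist 0.012 rows 0.2
```

```bash
python3 -m jog '-0.005 0 0 0 0 0 0.05;-0.01 0 0 0 0 0 0.05;-0.013 0 0 0 0 0 0.05;-0.016 0 0 0 0 0 0.05;-0.016 0 0 0 0 0 0.05;-0.016 0 0 0 0 0 0.05'; python3 -c "
from h import *
plan(.518-.068*np.sin(.098),.112+.068*np.cos(.098),.085,-84.4)"
```

```text
time_s: 6.05
position: [0.5105, 0.1784, 0.0856]
tcp_rot: [[0.094, -0.996, -0.001], [-0.996, -0.094, -0.005], [0.005, 0.001, -1.0]]
force: [-0.5, -15.1, 4.4]
opening: 0.231
t 6.05 p [0.5105 0.1784 0.0856] yaw -84.6 q [  7.6  37.4 101.3  -0.4  41.4  92.5] F [ -0.5 -15.1   4.4] op 0.231
SHIFT [-0.0012 -0.001   0.0006] ROT [ 0.1 -0.3 -0.2] dist 0.002 rows 0.0
```

The force rose to 15 N, so the grip is at the stop. Release and rise.

```bash
python3 -m jog '0.003 0 0 0 0 0 0.05;0.003 0 0 0 0 0 0.7;0.003 0 0 0 0 0 0.7;0.003 0 0 0 0 0 0.7;0.003 0 0 0 0 0 0.7;0.003 0 -0.05 0 0 0 0.7;0.003 0 -0.11 0 0 0 0.7;0.003 0 -0.15 0 0 0 0.7'
python3 - <<'E'
from h import *
for o in caps(): print(o)
p,d=capture('scene');cv2.imwrite('pics/s2.png',p[:,:,::-1])
E
```

```text
time_s: 7.05
position: [0.5112, 0.1791, 0.2382]
tcp_rot: [[0.093, -0.996, 0.003], [-0.996, -0.093, 0.001], [-0.0, -0.003, -1.0]]
force: [0.8, -0.3, 0.2]
opening: 0.693
('top', 'blue', array([ 0.6308, -0.1606]), array([ 0.63  , -0.1583,  0.0191]), np.float64(0.1213), np.int32(203))
('top', 'blue', array([ 0.5446, -0.1557]), array([ 0.5449, -0.156 ,  0.0188]), np.float64(0.1212), np.int32(243))
('top', 'blue', array([ 0.4321, -0.1088]), array([ 0.4334, -0.1088,  0.0189]), np.float64(0.1215), np.int32(237))
('scene', 'blue', array([ 0.4362, -0.1083]), array([ 0.4358, -0.1081,  0.0199]), np.float64(0.119), np.int32(448))
('scene', 'blue', array([ 0.5473, -0.1554]), array([ 0.5466, -0.1546,  0.02  ]), np.float64(0.1193), np.int32(519))
('scene', 'blue', array([ 0.6332, -0.1583]), array([ 0.6322, -0.1577,  0.0202]), np.float64(0.1192), np.int32(550))
('scene', 'orange', array([0.6022, 0.2234]), array([0.6021, 0.2239, 0.0204]), np.float64(0.1297), np.int32(424))
('scene', 'orange', array([0.615 , 0.0442]), array([0.6148, 0.0458, 0.02  ]), np.float64(0.1292), np.int32(477))
('scene', 'orange', array([ 0.7707, -0.1498]), array([ 0.765 , -0.1448,  0.0163]), np.float64(0.0988), np.int32(543))
```

View pics/s2.png

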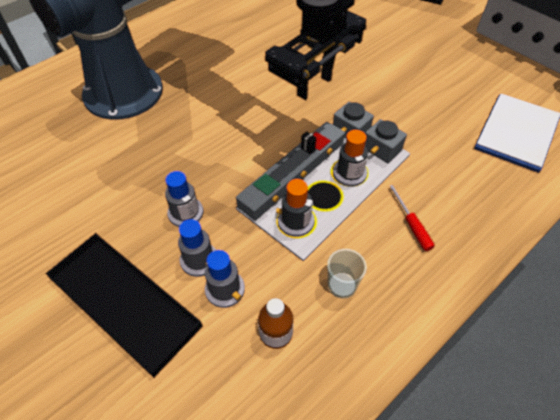

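The grip now sits at the red mark (310,142) and everything else is undisturbed. Next is the spent canister on pad 3.

```bash
python3 -c "
from h import *
plan(.600,.2235,.11,-84.4)"
```

```text
t 7.2 p [0.5119 0.1792 0.2381] yaw -84.7 q [ 7.5 24.  94.5  0.  61.2 92.1] F [-0.3  0.4 -0.5] op 0.694
SHIFT [-0.0359 -0.091   0.1286] ROT [-0.4  0.  -0.3] dist 0.162 rows 2.6
```

```bash
python3 -m jog '-0.036 -0.091 0.02 0 0 0 0.75;-0.036 -0.091 0.02 0 0 0 0.75;-0.036 -0.091 0.07 0 0 0 0.75;-0.036 -0.091 0.11 0 0 0 0.75;-0.036 -0.091 0.128 0 0 0 0.75;-0.036 -0.091 0.128 0 0 0 0.75;-0.036 -0.091 0.128 0 0 0 0.3;-0.036 -0.091 0.128 0 0 0 0.3'; python3 -m jog '0 0 0 0 0 0 0.3;0 0 0 0 0 0 0.3;0 0 0 0 0 0 0.3;0 0 0 0 0 0 0.3;0 0 0 0 0 0 0.3';python3 -c "
from h import *
plan(.5916,-.3043,.28,-84.4)"
```

```text
time_s: 8.2
position: [0.599, 0.2232, 0.1094]
tcp_rot: [[0.092, -0.996, 0.004], [-0.996, -0.092, 0.001], [-0.0, -0.004, -1.0]]
force: [-0.1, -0.6, 0.2]
opening: 0.606
time_s: 8.82
position: [0.5984, 0.2228, 0.1087]
tcp_rot: [[0.093, -0.996, 0.002], [-0.996, -0.093, -0.0], [0.0, -0.002, -1.0]]
force: [-0.2, -1.8, 6.2]
opening: 0.449
t 8.825 p [0.5984 0.2228 0.1087] yaw -84.7 q [10.4 40.6 86.1 -0.  53.2 95.1] F [-0.2 -1.8  6.2] op 0.449
SHIFT [ 0.5243  0.0553 -0.1713] ROT [-0.1 -0.  -0.3] dist 0.554 rows 8.9
```

```bash
python3 -m jog '0 0 -0.05 0 0 0 0.3;0 0 -0.11 0 0 0 0.3;0 0 -0.17 0 0 0 0.3;0 0 -0.17 0 0 0 0.3'; python3 -c "
from h import *
plan(.5916,-.3043,.28,-84.4)"
```

```text
time_s: 9.32
position: [0.6007, 0.2239, 0.2828]
tcp_rot: [[0.093, -0.996, 0.012], [-0.996, -0.093, 0.003], [-0.002, -0.012, -1.0]]
force: [0.4, 0.7, -4.2]
opening: 0.453
t 9.325 p [0.6007 0.2239 0.2828] yaw -84.7 q [10.5 28.9 77.4  0.  73.  95.1] F [ 0.4  0.7 -4.2] op 0.453
SHIFT [0.5251 0.0581 0.0013] ROT [-0.7  0.1 -0.3] dist 0.528 rows 8.5
```

```bash
python3 -m jog '0.03 0.005 0 0 0 0 0.3;0.08 0.01 0 0 0 0 0.3;0.13 0.015 0 0 0 0 0.3;0.18 0.02 0 0 0 0 0.3;0.23 0.025 0 0 0 0 0.3;0.28 0.03 0 0 0 0 0.3;0.33 0.037 0 0 0 0 0.3;0.38 0.042 0 0 0 0 0.3'; python3 -m jog '0.05 0.005 0 0 0 0 0.3;0.1 0.01 0 0 0 0 0.3;0.13 0.015 0 0 0 0 0.3;0.14 0.016 0 0 0 0 0.3;0.14 0.016 0 0 0 0 0.3'; python3 -c "
from h import *
plan(.5916,-.3043,.106,-84.4)"
```

```text
time_s: 10.32
position: [0.589, -0.1598, 0.2739]
tcp_rot: [[0.092, -0.996, -0.006], [-0.996, -0.092, 0.004], [-0.004, 0.006, -1.0]]
force: [0.5, 0.3, -3.9]
opening: 0.451
time_s: 10.95
position: [0.5872, -0.2993, 0.2752]
tcp_rot: [[0.092, -0.996, -0.003], [-0.996, -0.092, 0.004], [-0.004, 0.003, -1.0]]
force: [0.6, 1.5, -4.0]
opening: 0.455
t 10.95 p [ 0.5872 -0.2993  0.2752] yaw -84.7 q [-36.7  31.2  74.4   0.1  74.6  48. ] F [ 0.6  1.5 -4. ] op 0.455
SHIFT [ 0.0061 -0.0044  0.1692] ROT [ 0.2  0.2 -0.3] dist 0.169 rows 2.7
```

```bash
python3 -m jog '0.005 -0.004 0.05 0 0 0 0.3;0.005 -0.004 0.1 0 0 0 0.3;0.005 -0.004 0.14 0 0 0 0.3;0.005 -0.004 0.155 0 0 0 0.3;0.005 -0.004 0.165 0 0 0 0.3;0.005 -0.004 0.169 0 0 0 0.3;0.005 -0.004 0.169 0 0 0 0.3'; python3 -c "
from h import *
plan(.5916,-.3043,.104,-84.4)"
```

```text
time_s: 11.82
position: [0.5933, -0.3051, 0.1098]
tcp_rot: [[0.093, -0.996, 0.002], [-0.996, -0.093, -0.001], [0.001, -0.002, -1.0]]
force: [0.0, -0.5, -4.4]
opening: 0.45
t 11.825 p [ 0.5933 -0.3051  0.1098] yaw -84.7 q [-36.8  42.3  81.6   0.   56.   47.9] F [ 0.  -0.5 -4.4] op 0.45
SHIFT [-0.0009  0.0016  0.0058] ROT [-0.1 -0.1 -0.3] dist 0.006 rows 0.1
```

```bash
python3 -m jog '0 0 0.003 0 0 0 0.3;0 0 0.006 0 0 0 0.3;0 0 0.007 0 0 0 0.3;0 0 0.007 0 0 0 0.3'
```

```text
time_s: 12.32
position: [0.5929, -0.3051, 0.1027]
tcp_rot: [[0.092, -0.996, 0.001], [-0.996, -0.092, -0.001], [0.001, -0.001, -1.0]]
force: [-0.9, 0.2, 3.7]
opening: 0.452
```

```bash
python3 -m jog '0 0 -0.001 0 0 0 0.75;0 0 -0.001 0 0 0 0.75;0 0 -0.001 0 0 0 0.75;0 0 -0.001 0 0 0 0.75;0 0 -0.03 0 0 0 0.75;0 0 -0.08 0 0 0 0.75;0 0 -0.12 0 0 0 0.75'
python3 - <<'E'
from h import *
for o in caps(): print(o)
plan(.6135,.0447,.23,-84.4)
E
```

```text
time_s: 13.2
position: [0.5929, -0.3049, 0.2232]
tcp_rot: [[0.092, -0.996, 0.001], [-0.996, -0.092, -0.001], [0.001, -0.001, -1.0]]
force: [-0.5, -0.4, 0.5]
opening: 0.751
('top', 'blue', array([ 0.6295, -0.1598]), array([ 0.6295, -0.1585,  0.0189]), np.float64(0.1216), np.int32(209))
('top', 'blue', array([ 0.5453, -0.156 ]), array([ 0.545 , -0.1557,  0.0189]), np.float64(0.1211), np.int32(246))
('top', 'blue', array([ 0.441 , -0.1142]), array([ 0.4407, -0.1125,  0.017 ]), np.float64(0.1209), np.int32(88))
('scene', 'blue', array([ 0.4363, -0.1086]), array([ 0.4359, -0.1081,  0.0193]), np.float64(0.1191), np.int32(445))
('scene', 'blue', array([ 0.5472, -0.1551]), array([ 0.5473, -0.155 ,  0.0197]), np.float64(0.1192), np.int32(522))
('scene', 'blue', array([ 0.633 , -0.1585]), array([ 0.6325, -0.1589,  0.0203]), np.float64(0.1192), np.int32(553))
('scene', 'orange', array([0.6139, 0.0444]), array([0.6148, 0.045 , 0.0205]), np.float64(0.1294), np.int32(428))
('scene', 'orange', array([ 0.5964, -0.3036]), array([ 0.5963, -0.3032,  0.0202]), np.float64(0.123), np.int32(665))
('scene', 'orange', array([ 0.7708, -0.1488]), array([ 0.7641, -0.1436,  0.0175]), np.float64(0.0985), np.int32(578))
t 13.3 p [ 0.5954 -0.3066  0.2275] yaw -84.7 q [-36.8  34.3  76.5   0.   68.5  47.9] F [ 1.  -0.2  1.3] op 0.749
SHIFT [-0.3481 -0.0506 -0.0048] ROT [-0.5 -0.4 -0.3] dist 0.352 rows 5.6
```

```bash
python3 -m jog '-0.347 -0.049 -0.005 0 0 0 0.75;-0.347 -0.049 -0.005 0 0 0 0.75;-0.347 -0.049 -0.005 0 0 0 0.75;-0.347 -0.049 -0.005 0 0 0 0.75;-0.347 -0.049 -0.005 0 0 0 0.75;-0.347 -0.049 -0.005 0 0 0 0.75;-0.347 -0.049 -0.005 0 0 0 0.75;-0.347 -0.049 -0.005 0 0 0 0.75'
python3 - <<'E'
from h import *
plan(.612,.0433,.11,-84.4)
E
```

```text
time_s: 14.3
position: [0.609, 0.0449, 0.2258]
tcp_rot: [[0.093, -0.996, -0.001], [-0.996, -0.093, -0.001], [0.0, 0.001, -1.0]]
force: [0.4, 0.3, -0.3]
opening: 0.748
t 14.3 p [0.609  0.0449 0.2258] yaw -84.7 q [-6.2 30.1 85.1 -0.  64.8 78.5] F [ 0.4  0.3 -0.3] op 0.748
SHIFT [ 0.0019 -0.003   0.1158] ROT [ 0.1 -0.  -0.3] dist 0.116 rows 1.9
```

```bash
python3 -m jog '0.002 -0.003 0.05 0 0 0 0.75;0.002 -0.003 0.09 0 0 0 0.75;0.002 -0.003 0.116 0 0 0 0.75;0.002 -0.003 0.116 0 0 0 0.75;0.002 -0.003 0.116 0 0 0 0.3;0.002 -0.003 0.116 0 0 0 0.3;0.002 -0.003 0.116 0 0 0 0.3;0.002 -0.003 0.116 0 0 0 0.3'; python3 -m jog '0 0 0 0 0 0 0.3;0 0 0 0 0 0 0.3;0 0 0 0 0 0 0.3;0 0 -0.04 0 0 0 0.3;0 0 -0.1 0 0 0 0.3;0 0 -0.16 0 0 0 0.3;0 0 -0.16 0 0 0 0.3';python3 -c "
from h import *
plan(.4532,-.3249,.28,-84.4)"
```

```text
time_s: 15.3
position: [0.613, 0.0439, 0.1116]
tcp_rot: [[0.093, -0.996, 0.002], [-0.996, -0.093, 0.0], [-0.0, -0.002, -1.0]]
force: [0.0, 1.3, 4.0]
opening: 0.451
time_s: 16.18
position: [0.6156, 0.0433, 0.2758]
tcp_rot: [[0.093, -0.996, 0.012], [-0.996, -0.093, -0.002], [0.003, -0.012, -1.0]]
force: [0.6, -0.1, -2.8]
opening: 0.454
t 16.175 p [0.6156 0.0433 0.2758] yaw -84.7 q [-6.3 27.3 81.5 -0.  70.5 78.3] F [ 0.6 -0.1 -2.8] op 0.454
SHIFT [ 0.3515  0.1958 -0.0056] ROT [-0.7 -0.2 -0.3] dist 0.402 rows 6.4
```

```bash
python3 -m jog '0.03 0.018 -0.005 0 0 0 0.3;0.08 0.045 -0.005 0 0 0 0.3;0.13 0.073 -0.005 0 0 0 0.3;0.18 0.1 -0.005 0 0 0 0.3;0.23 0.128 -0.005 0 0 0 0.3;0.28 0.156 -0.005 0 0 0 0.3;0.32 0.178 -0.005 0 0 0 0.3;0.351 0.196 -0.005 0 0 0 0.3'; python3 -c "
from h import *
plan(.4532,-.3249,.11,-84.4)"
```

```text
time_s: 17.18
position: [0.4475, -0.3248, 0.2729]
tcp_rot: [[0.091, -0.996, -0.004], [-0.996, -0.091, 0.004], [-0.004, 0.004, -1.0]]
force: [0.2, -0.4, -3.8]
opening: 0.456
t 17.175 p [ 0.4475 -0.3248  0.2729] yaw -84.8 q [-47.5  22.7  90.2  -0.   67.4  37.2] F [ 0.2 -0.4 -3.8] op 0.456
SHIFT [ 0.0013 -0.0063  0.1629] ROT [ 0.2  0.2 -0.4] dist 0.163 rows 2.6
```

```bash
python3 -m jog '0.001 -0.004 0.05 0 0 0 0.3;0.001 -0.004 0.1 0 0 0 0.3;0.001 -0.004 0.14 0 0 0 0.3;0.001 -0.004 0.155 0 0 0 0.3;0.001 -0.004 0.16 0 0 0 0.3;0.001 -0.004 0.164 0 0 0 0.3;0.001 -0.004 0.167 0 0 0 0.3;0.001 -0.004 0.167 0 0 0 0.3'; python3 -c "
from h import *
plan(.4532,-.3249,.104,-84.4)"
```

```text
time_s: 18.18
position: [0.4542, -0.3249, 0.1093]
tcp_rot: [[0.093, -0.996, 0.001], [-0.996, -0.093, -0.001], [0.001, -0.001, -1.0]]
force: [0.3, 0.3, -2.1]
opening: 0.452
t 18.175 p [ 0.4542 -0.3249  0.1093] yaw -84.7 q [-47.   35.9  98.2  -0.   45.8  37.6] F [ 0.3  0.3 -2.1] op 0.452
SHIFT [-0.0001  0.001   0.0053] ROT [-0.1 -0.1 -0.3] dist 0.005 rows 0.1
```

```bash
python3 -m jog '0 0 0.002 0 0 0 0.3;0 0 0.004 0 0 0 0.3;0 0 0.0055 0 0 0 0.3;0 0 0.0055 0 0 0 0.3'
```

```text
time_s: 18.68
position: [0.4535, -0.3249, 0.1055]
tcp_rot: [[0.093, -0.996, -0.0], [-0.996, -0.093, -0.001], [0.001, 0.0, -1.0]]
force: [-4.4, 2.1, 13.6]
opening: 0.453
```

```bash
python3 -m jog '0 0 -0.002 0 0 0 0.75;0 0 -0.002 0 0 0 0.75;0 0 -0.002 0 0 0 0.75;0 0 -0.002 0 0 0 0.75;0 0 -0.03 0 0 0 0.75;0 0 -0.08 0 0 0 0.75;0 0 -0.13 0 0 0 0.75'
python3 - <<'E'
from h import *
for o in caps(): print(o)
plan(.4325,-.1095,.22,-84.4)
p,d=capture('scene');cv2.imwrite('pics/s3.png',p[:,:,::-1])
E
```

```text
time_s: 19.55
position: [0.4536, -0.3244, 0.2338]
tcp_rot: [[0.092, -0.996, -0.001], [-0.996, -0.092, 0.001], [-0.001, 0.001, -1.0]]
force: [0.4, -0.4, 0.9]
opening: 0.746
('top', 'blue', array([ 0.6304, -0.1578]), array([ 0.6306, -0.1583,  0.0189]), np.float64(0.1214), np.int32(232))
('top', 'blue', array([ 0.5444, -0.1564]), array([ 0.5445, -0.1556,  0.0188]), np.float64(0.1212), np.int32(241))
('top', 'blue', array([ 0.4327, -0.1091]), array([ 0.4328, -0.1085,  0.0189]), np.float64(0.1216), np.int32(242))
('top', 'orange', array([ 0.5927, -0.3097]), array([ 0.593 , -0.3046,  0.019 ]), np.float64(0.1254), np.int32(166))
('scene', 'blue', array([ 0.4364, -0.1082]), array([ 0.4362, -0.1078,  0.0194]), np.float64(0.1191), np.int32(441))
('scene', 'blue', array([ 0.5478, -0.1555]), array([ 0.5469, -0.1551,  0.02  ]), np.float64(0.1193), np.int32(524))
('scene', 'blue', array([ 0.6329, -0.1585]), array([ 0.6323, -0.1571,  0.0199]), np.float64(0.1192), np.int32(554))
('scene', 'orange', array([ 0.4555, -0.3228]), array([ 0.4548, -0.3231,  0.0202]), np.float64(0.1226), np.int32(600))
('scene', 'orange', array([ 0.5963, -0.3036]), array([ 0.5956, -0.3037,  0.0199]), np.float64(0.1231), np.int32(655))
('scene', 'orange', array([ 0.7711, -0.149 ]), array([ 0.7653, -0.1443,  0.0169]), np.float64(0.0986), np.int32(521))
t 19.65 p [ 0.4565 -0.3273  0.2386] yaw -84.7 q [-47.   25.3  92.    0.   62.   37.6] F [ 0.6 -0.2  0.3] op 0.749
SHIFT [-0.2192  0.0039  0.0164] ROT [-0.4 -0.6 -0.3] dist 0.22 rows 3.5
```

View pics/s3.png

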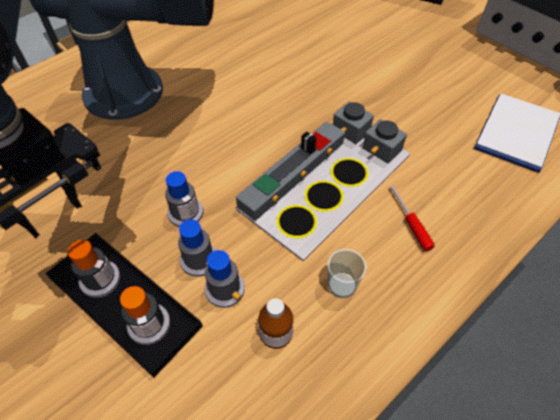

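Both spent canisters stand upright in the tray at (88,265) and (142,315), and all three pads are clear. With the rings fully visible I can refit the pads and measure the label yaws again.

```bash
cat >> h.py <<'E'
from scipy.optimize import least_squares
def stand(n):
    p,d=capture(n); hsv=cv2.cvtColor(p,cv2.COLOR_RGB2HSV); H,S,V=[hsv[...,i].astype(int) for i in range(3)]
    m=(H>24)&(H<36)&(S>140)&(V>110)
    v,u=np.nonzero(m); X=onplane(n,np.c_[u,v],.010)
    ok=(abs(X[:,0]-.6)<.08)&(abs(X[:,1]-.13)<.16); X=X[ok][:,:2]
    def res(q):
        cs=[q[:2]+k*.09*np.array([-np.sin(q[2]),np.cos(q[2])]) for k in(-1,0,1)]
        return np.min([abs(np.linalg.norm(X-c,axis=1)-q[3]) for c in cs],0)
    return least_squares(res,[.605,.138,.1,.041],loss='soft_l1',f_scale=.002).x
def yaws(n,cs):
    p,d=capture(n); w=W(n,d); hsv=cv2.cvtColor(p,cv2.COLOR_RGB2HSV); H,S,V=[hsv[...,i].astype(int) for i in range(3)]
    for x,y,b in cs:
        R=np.hypot(w[...,0]-x,w[...,1]-y); f=lambda q:(len(q),np.degrees(np.arctan2(q[:,1].mean()-y,q[:,0].mean()-x)).round(1)) if len(q) else None
        print(n,x,y,'tab',f(w[(R<.038)&(R>.02)&(w[...,2]>b+.068)&(w[...,2]<b+.09)&(S<70)&(V>140)]),
         'noz',f(w[(R<.05)&(R>.03)&(w[...,2]>b+.012)&(w[...,2]<b+.045)&(H>12)&(H<26)&(S>165)&(V>100)]))
E
python3 - <<'E'
from h import *
for n in('top','scene'): print(stand(n).round(4))
yaws('top',[(.6304,-.158,0),(.5446,-.156,0),(.4328,-.1087,0)])
yaws('scene',[(.6327,-.158,0),(.5472,-.155,0),(.4363,-.108,0)])
p,d=capture('top');cv2.imwrite('pics/t3.png',cv2.resize(p[170:315,290:390,::-1],None,fx=5,fy=4.1,interpolation=cv2.INTER_CUBIC))
E
```

```text
[0.6038 0.1372 0.0947 0.0395]
[0.6046 0.1391 0.0953 0.0387]
top 0.6304 -0.158 tab (46, np.float64(144.5)) noz (4, np.float64(11.4))
top 0.5446 -0.156 tab (41, np.float64(135.6)) noz (2, np.float64(8.3))
top 0.4328 -0.1087 tab (62, np.float64(15.4)) noz None
scene 0.6327 -0.158 tab (1, np.float64(105.7)) noz (33, np.float64(3.6))
scene 0.5472 -0.155 tab None noz None
scene 0.4363 -0.108 tab (24, np.float64(1.1)) noz None
```

View pics/t3.png

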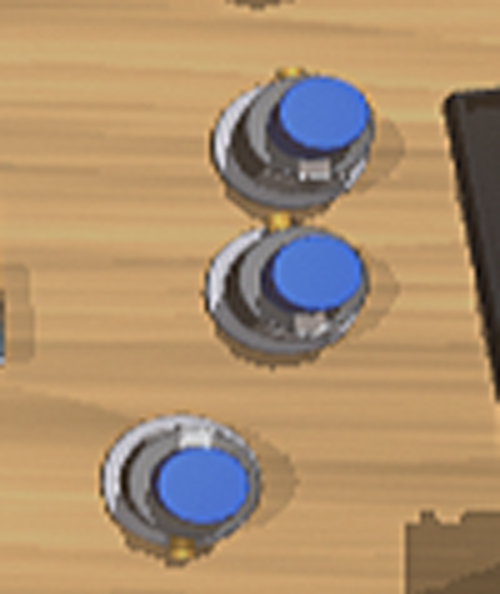

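Run:
```python
from h import *
for nm,t,n,c in (('A',(353.2,211.5),(348,187.6),(.6304,-.158)),('B',(352.6,248.5),(346,223.7),(.5446,-.156)),('C',(329.6,276.6),(326,304),(.4328,-.1087))):
    a=onplane('top',t,.079)[0,:2];b=onplane('top',n,.030)[0,:2]
    f=lambda d:np.degrees(np.arctan2(d[1],d[0])).round(1)
    print(nm,a.round(4),b.round(4),'tab-noz',f(a-b),'tab',f(a-c),'noz+180',f(c-b), np.linalg.norm(a-c),np.linalg.norm(b-c))
```

```text
A [ 0.6039 -0.1619] [ 0.6685 -0.1561] tab-noz -174.8 tab -171.6 noz+180 -177.1 0.026737288792043044 0.03819272290930627
B [ 0.5203 -0.1612] [ 0.5817 -0.1522] tab-noz -171.6 tab -167.9 noz+180 -174.1 0.02488564832756026 0.03732001397630533
C [ 0.4565 -0.1108] [ 0.3937 -0.1079] tab-noz -2.6 tab -5.0 noz+180 -1.2 0.02375285989782261 0.039084906943212205
```

```bash
python3 -c "
from h import *
plan(.4328,-.109,.22,-84.4)"
```

```text
t 19.95 p [ 0.453  -0.3238  0.2313] yaw -84.7 q [-47.1  25.8  92.5   0.   62.   37.6] F [-0.6  0.7  0. ] op 0.751
SHIFT [-0.2157  0.0003  0.0119] ROT [ 0.1  0.2 -0.3] dist 0.216 rows 3.5
```

```bash
python3 -m jog '-0.215 0 0 0 0 0 0.75;-0.215 0 0 0 0 0 0.75;-0.215 0 0 0 0 0 0.75;-0.215 0 0 0 0 0 0.75;-0.215 0 0 0 0 0 0.75;-0.215 0 0 0 0 0 0.75'; python3 -c "
from h import *
plan(.4328,-.109,.1,-84.4)"
```

```text
time_s: 20.7
position: [0.4344, -0.1113, 0.2326]
tcp_rot: [[0.093, -0.996, -0.0], [-0.996, -0.093, -0.0], [0.0, 0.0, -1.0]]
force: [-0.3, -0.5, 0.3]
opening: 0.75
t 20.7 p [ 0.4344 -0.1113  0.2326] yaw -84.7 q [-28.7  17.5 107.1  -0.   55.5  56. ] F [-0.3 -0.5  0.3] op 0.75
SHIFT [-0.0025  0.0013  0.1326] ROT [ 0.  -0.  -0.3] dist 0.133 rows 2.1
```

```bash
python3 -m jog '-0.002 0.001 0.05 0 0 0 0.75;-0.002 0.001 0.1 0 0 0 0.75;-0.002 0.001 0.132 0 0 0 0.75;-0.002 0.001 0.132 0 0 0 0.75;-0.002 0.001 0.132 0 0 0 0.3;-0.002 0.001 0.132 0 0 0 0.3;-0.002 0.001 0.132 0 0 0 0.3;-0.002 0.001 0.132 0 0 0 0.3'; python3 -m jog '0 0 0 0 0 0 0.3;0 0 0 0 0 0 0.3;0 0 0 0 0 0 0.3';python3 -m jog '0 0 -0.04 0 0 0 0.3;0 0 -0.1 0 0 0 0.3;0 0 -0.16 0 0 0 0.3;0 0 -0.18 0 0 0 0.3;0 0 -0.18 0 0 0 0.3';python3 -c "
from h import *
plan(.5945,.2266,.28,-76.4)"
```

```text
time_s: 21.7
position: [0.4334, -0.1088, 0.102]
tcp_rot: [[0.093, -0.996, 0.002], [-0.996, -0.093, -0.001], [0.001, -0.002, -1.0]]
force: [-0.3, 1.3, 5.9]
opening: 0.45
time_s: 22.08
position: [0.4333, -0.1088, 0.102]
tcp_rot: [[0.093, -0.996, 0.002], [-0.996, -0.093, -0.001], [0.001, -0.002, -1.0]]
force: [-0.5, 0.2, 7.0]
opening: 0.45
time_s: 22.7
position: [0.4331, -0.1087, 0.2823]
tcp_rot: [[0.093, -0.996, 0.003], [-0.996, -0.093, -0.002], [0.002, -0.003, -1.0]]
force: [-0.3, -1.0, -4.0]
opening: 0.45
t 22.7 p [ 0.4331 -0.1087  0.2823] yaw -84.7 q [-28.5  13.1 103.7  -0.   63.   56.2] F [-0.3 -1.  -4. ] op 0.45
SHIFT [-0.3189 -0.1918  0.0022] ROT [-0.2 -0.1 -8.3] dist 0.372 rows 6.0
```

```bash
python3 -m jog '-0.03 -0.018 0 0 0 -1 0.3;-0.08 -0.048 0 0 0 -2 0.3;-0.13 -0.078 0 0 0 -4 0.3;-0.18 -0.108 0 0 0 -5 0.3;-0.23 -0.138 0 0 0 -6 0.3;-0.28 -0.168 0 0 0 -8.3 0.3;-0.319 -0.192 0 0 0 -8.3 0.3;-0.319 -0.192 0 0 0 -8.3 0.3'; python3 -c "
from h import *
plan(.5945,.2266,.114,-76.4)
p,d=capture('scene');cv2.imwrite('pics/s4.png',p[:,:,::-1])"
```

```text
time_s: 23.7
position: [0.594, 0.2297, 0.2772]
tcp_rot: [[0.239, -0.971, -0.005], [-0.971, -0.239, 0.0], [-0.001, 0.004, -1.0]]
force: [0.2, -0.7, -4.1]
opening: 0.452
t 23.7 p [0.594  0.2297 0.2772] yaw -76.2 q [11.1 29.2 77.8  0.1 73.2 87.2] F [ 0.2 -0.7 -4.1] op 0.452
SHIFT [ 0.0034 -0.0005  0.1632] ROT [0.3 0.1 0.2] dist 0.163 rows 2.6
```

View pics/s4.png

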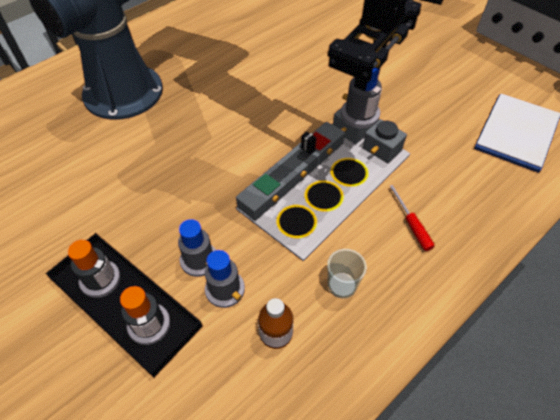

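The canister is held at (365,95), above pad 3. Lower it.

```bash
python3 -m jog '0.002 -0.001 0.05 0 0 0 0.3;0.002 -0.001 0.1 0 0 0 0.3;0.002 -0.001 0.14 0 0 0 0.3;0.002 -0.001 0.155 0 0 0 0.3;0.002 -0.001 0.16 0 0 0 0.3;0.002 -0.001 0.16 0 0 0 0.3'; python3 -c "
from h import *
plan(.5945,.2266,.112,-76.4)"
```

```text
time_s: 24.5
position: [0.5967, 0.2249, 0.1221]
tcp_rot: [[0.235, -0.972, 0.002], [-0.972, -0.235, 0.0], [0.0, -0.002, -1.0]]
force: [-0.0, 0.2, -3.5]
opening: 0.451
t 24.5 p [0.5967 0.2249 0.1221] yaw -76.4 q [10.6 39.5 85.9 -0.  54.6 87. ] F [-0.   0.2 -3.5] op 0.451
SHIFT [-0.0022  0.0018  0.01  ] ROT [-0.1 -0.  -0. ] dist 0.01 rows 0.2
```

```bash
python3 -m jog '-0.002 0.0015 0.004 0 0 0 0.3;-0.002 0.0015 0.007 0 0 0 0.3;-0.002 0.0015 0.009 0 0 0 0.3;-0.002 0.0015 0.0105 0 0 0 0.3;-0.002 0.0015 0.0105 0 0 0 0.3'
```

```text
time_s: 25.12
position: [0.5941, 0.2269, 0.1121]
tcp_rot: [[0.235, -0.972, 0.001], [-0.972, -0.235, 0.0], [-0.0, -0.001, -1.0]]
force: [-2.1, -0.1, 5.3]
opening: 0.449
```

```bash
python3 -m jog '0 0 -0.001 0 0 0 0.75;0 0 -0.001 0 0 0 0.75;0 0 -0.001 0 0 0 0.75;0 0 -0.001 0 0 0 0.75;0 0 -0.03 0 0 0 0.75;0 0 -0.08 0 0 0 0.75;0 0 -0.13 0 0 0 0.75;0 0 -0.13 0 0 0 0.75'
python3 - <<'E'
from h import *
plan(.5446,-.1565,.24,-84.4)
E
```

```text
time_s: 26.12
position: [0.597, 0.2273, 0.2457]
tcp_rot: [[0.235, -0.972, 0.011], [-0.972, -0.235, 0.002], [0.0, -0.011, -1.0]]
force: [-0.1, -0.7, 0.2]
opening: 0.748
t 26.125 p [0.597  0.2273 0.2457] yaw -76.4 q [10.8 30.8 80.2  0.  68.3 87.2] F [-0.1 -0.7  0.2] op 0.748
SHIFT [0.3607 0.1413 0.0043] ROT [-0.6  0.   8. ] dist 0.387 rows 6.2
```

```bash
python3 -m jog '0.36 0.14 0.003 0 0 8 0.75;0.36 0.14 0.003 0 0 8 0.75;0.36 0.14 0.003 0 0 8 0.75;0.36 0.14 0.003 0 0 8 0.75;0.36 0.14 0.003 0 0 8 0.75;0.36 0.14 0.003 0 0 8 0.75;0.36 0.14 0.003 0 0 8 0.75;0.36 0.14 0.003 0 0 8 0.75'
python3 - <<'E'
from h import *
plan(.5446,-.1565,.102,-84.4)
for o in caps(): print(o)
p,d=capture('scene');cv2.imwrite('pics/s5.png',p[:,:,::-1])
E
```

```text
time_s: 27.12
position: [0.5418, -0.1565, 0.2364]
tcp_rot: [[0.096, -0.995, -0.002], [-0.995, -0.096, 0.002], [-0.002, 0.002, -1.0]]
force: [0.1, 0.4, -0.7]
opening: 0.752
t 27.125 p [ 0.5418 -0.1565  0.2364] yaw -84.5 q [-27.5  25.9  91.2   0.   63.   57. ] F [ 0.1  0.4 -0.7] op 0.752
SHIFT [ 0.0006 -0.003   0.1344] ROT [ 0.1  0.1 -0.1] dist 0.134 rows 2.2
('top', 'blue', array([ 0.6353, -0.1468]), array([ 0.6355, -0.148 ,  0.0133]), np.float64(0.1207), np.int32(57))
('top', 'blue', array([0.5921, 0.2264]), array([0.5925, 0.2265, 0.0191]), np.float64(0.1313), np.int32(236))
('top', 'orange', array([ 0.45  , -0.3318]), array([ 0.4521, -0.3267,  0.0177]), np.float64(0.1246), np.int32(129))
('scene', 'blue', array([0.5951, 0.2274]), array([0.5943, 0.228 , 0.0202]), np.float64(0.1295), np.int32(437))
('scene', 'blue', array([ 0.5482, -0.1554]), array([ 0.5473, -0.1555,  0.0193]), np.float64(0.1192), np.int32(517))
('scene', 'blue', array([ 0.6331, -0.1585]), array([ 0.6322, -0.1576,  0.0197]), np.float64(0.1191), np.int32(552))
('scene', 'orange', array([ 0.4557, -0.3222]), array([ 0.4547, -0.3234,  0.0203]), np.float64(0.1228), np.int32(586))
('scene', 'orange', array([ 0.5943, -0.3035]), array([ 0.5957, -0.303 ,  0.0203]), np.float64(0.1228), np.int32(562))
('scene', 'orange', array([ 0.7702, -0.1496]), array([ 0.7637, -0.1444,  0.0173]), np.float64(0.098), np.int32(590))
```

View pics/s5.png

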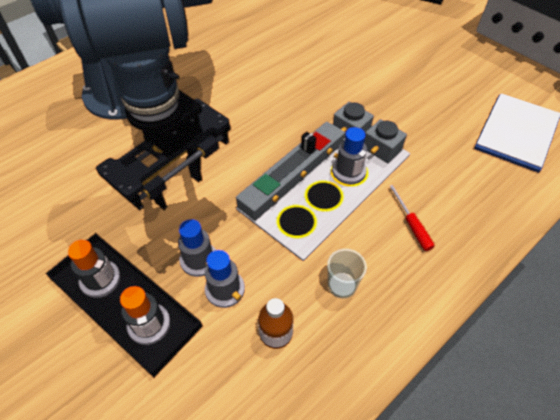

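The first fresh canister is on pad 3 at (352,155), label outward. The other two, at (193,245) and (222,280), haven't moved. Grasp the nearer one.

```bash
python3 -m jog '0.0006 -0.0025 0.05 0 0 0 0.75;0.0006 -0.0025 0.1 0 0 0 0.75;0.0006 -0.0025 0.134 0 0 0 0.75;0.0006 -0.0025 0.134 0 0 0 0.75;0.0006 -0.0025 0.134 0 0 0 0.3;0.0006 -0.0025 0.134 0 0 0 0.3;0.0006 -0.0025 0.134 0 0 0 0.3;0.0006 -0.0025 0.134 0 0 0 0.3'; python3 -m jog '0 0 0 0 0 0 0.3;0 0 0 0 0 0 0.3;0 0 0 0 0 0 0.3';python3 -m jog '0 0 -0.04 0 0 0 0.3;0 0 -0.1 0 0 0 0.3;0 0 -0.16 0 0 0 0.3;0 0 -0.18 0 0 0 0.3;0 0 -0.18 0 0 0 0.3';python3 -c "
from h import *
plan(.603,.137,.28,92.6)"
```

```text
time_s: 28.28
position: [0.5457, -0.1566, 0.1048]
tcp_rot: [[0.097, -0.995, 0.002], [-0.995, -0.097, -0.0], [0.001, -0.002, -1.0]]
force: [0.0, 2.2, 6.3]
opening: 0.451
time_s: 28.65
position: [0.5458, -0.1566, 0.1048]
tcp_rot: [[0.098, -0.995, 0.002], [-0.995, -0.098, -0.0], [0.001, -0.002, -1.0]]
force: [0.2, 3.0, 6.8]
opening: 0.452
time_s: 29.28
position: [0.5454, -0.1569, 0.2848]
tcp_rot: [[0.098, -0.995, 0.003], [-0.995, -0.098, -0.002], [0.002, -0.003, -1.0]]
force: [-0.1, -0.2, -4.6]
opening: 0.453
t 29.275 p [ 0.5454 -0.1569  0.2848] yaw -84.4 q [-27.3  22.9  87.6  -0.   69.2  57.1] F [-0.1 -0.2 -4.6] op 0.453
SHIFT [-0.2869 -0.086   0.0045] ROT [   0.2   -0.2 -177. ] dist 0.3 rows 16.5
```

```bash
python3 -m jog '-0.02 -0.006 0 0 0 -8 0.3;-0.05 -0.015 0 0 0 -18 0.3;-0.09 -0.027 0 0 0 -28 0.3;-0.13 -0.039 0 0 0 -38 0.3;-0.17 -0.051 0 0 0 -48 0.3;-0.21 -0.063 0 0 0 -58 0.3;-0.25 -0.075 0 0 0 -68 0.3;-0.287 -0.086 0 0 0 -78 0.3'; python3 -c "
from h import *
plan(.603,.137,.28,92.6)"
```

```text
time_s: 30.28
position: [0.6011, 0.1387, 0.2801]
tcp_rot: [[0.994, -0.105, -0.006], [-0.105, -0.994, -0.0], [-0.006, 0.001, -1.0]]
force: [0.1, -0.4, -3.6]
opening: 0.451
t 30.275 p [0.6011 0.1387 0.2801] yaw -6.1 q [ 2.6 27.5 80.5 -0.  72.4  8.7] F [ 0.1 -0.4 -3.6] op 0.451
SHIFT [0.0021 0.0015 0.0001] ROT [ -0.3   0.3 -98.7] dist 0.003 rows 9.2
```

```bash
python3 -m jog '0 0 0 0 0 -10 0.3;0 0 0 0 0 -20 0.3;0 0 0 0 0 -30 0.3;0 0 0 0 0 -40 0.3;0 0 0 0 0 -50 0.3;0 0 0 0 0 -60 0.3;0 0 0 0 0 -70 0.3;0 0 0 0 0 -80 0.3'; python3 -m jog '0 0 0 0 0 -10 0.3;0 0 0 0 0 -18 0.3;0 0 0 0 0 -19 0.3;0 0 0 0 0 -19 0.3';  python3 -c "
from h import *
plan(.603,.137,.12,92.6)
p,d=capture('scene');cv2.imwrite('pics/s6.png',p[:,:,::-1])"
```

```text
time_s: 31.28
position: [0.6009, 0.1371, 0.28]
tcp_rot: [[0.277, 0.961, -0.007], [0.961, -0.277, -0.0], [-0.002, -0.006, -1.0]]
force: [0.5, 0.4, -4.4]
opening: 0.447
time_s: 31.78
position: [0.6019, 0.1373, 0.2818]
tcp_rot: [[-0.044, 0.999, -0.003], [0.999, 0.044, -0.0], [-0.0, -0.003, -1.0]]
force: [1.5, 0.4, -3.7]
opening: 0.455
t 31.775 p [0.6019 0.1373 0.2818] yaw 92.5 q [  2.5  27.3  80.4  -0.   72.4 -90. ] F [ 1.5  0.4 -3.7] op 0.455
SHIFT [-0.0004  0.0017  0.1618] ROT [-0.2  0.  -0.1] dist 0.162 rows 2.6
```

View pics/s6.png

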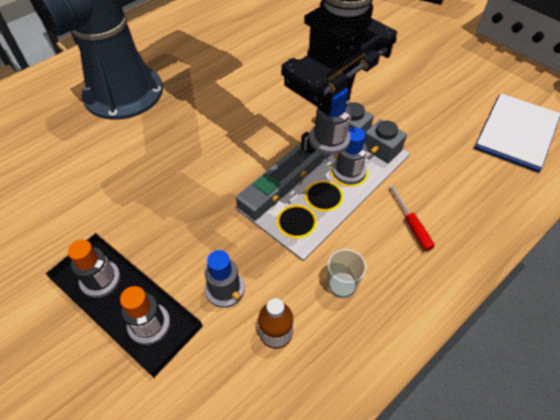

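The canister is held above pad 2 at (333,125), label facing out. Lower it.

```bash
python3 -m jog '0 0.001 0.05 0 0 0 0.3;0 0.001 0.1 0 0 0 0.3;0 0.001 0.14 0 0 0 0.3;0 0.001 0.155 0 0 0 0.3;0 0.001 0.16 0 0 0 0.3;0 0.001 0.16 0 0 0 0.3'; python3 -c "
from h import *
plan(.603,.137,.1145,92.6)"
```

```text
time_s: 32.58
position: [0.6048, 0.1376, 0.1248]
tcp_rot: [[-0.045, 0.999, 0.003], [0.999, 0.045, 0.0], [-0.0, 0.003, -1.0]]
force: [0.2, -0.0, -3.7]
opening: 0.455
t 32.575 p [0.6048 0.1376 0.1248] yaw 92.6 q [  2.5  38.2  88.5   0.   53.2 -90.1] F [ 0.2 -0.  -3.7] op 0.455
SHIFT [-0.0005 -0.0019  0.0103] ROT [ 0.2  0.  -0. ] dist 0.01 rows 0.2
```

```bash
python3 -m jog '0 -0.0015 0.004 0 0 0 0.3;0 -0.0015 0.007 0 0 0 0.3;0 -0.0015 0.009 0 0 0 0.3;0 -0.0015 0.01 0 0 0 0.3;0 -0.0015 0.01 0 0 0 0.3'
```

```text
time_s: 33.2
position: [0.6022, 0.1375, 0.1154]
tcp_rot: [[-0.046, 0.999, 0.001], [0.999, 0.046, -0.0], [-0.0, 0.001, -1.0]]
force: [-4.3, -0.5, 6.8]
opening: 0.456
```

```bash
python3 -m jog '0 0 -0.001 0 0 0 0.75;0 0 -0.001 0 0 0 0.75;0 0 -0.001 0 0 0 0.75;0 0 -0.001 0 0 0 0.75;0 0 -0.03 0 0 0 0.75;0 0 -0.08 0 0 0 0.75;0 0 -0.13 0 0 0 0.75;0 0 -0.13 0 0 0 0.75'
python3 - <<'E'
from h import *
plan(.6304,-.1585,.24,94)
E
```

```text
time_s: 34.2
position: [0.6052, 0.1377, 0.2484]
tcp_rot: [[-0.046, 0.999, 0.011], [0.999, 0.046, 0.0], [-0.0, 0.011, -1.0]]
force: [-0.1, -0.3, 0.0]
opening: 0.751
t 34.2 p [0.6052 0.1377 0.2484] yaw 92.6 q [  2.5  29.2  82.8   0.   67.4 -90.1] F [-0.1 -0.3  0. ] op 0.751
SHIFT [-0.297   0.0116  0.0085] ROT [ 0.6  0.  -1.4] dist 0.297 rows 4.8
```

```bash
python3 -m jog '-0.297 0.0115 0.005 0 0 -1.4 0.75;-0.297 0.0115 0.005 0 0 -1.4 0.75;-0.297 0.0115 0.005 0 0 -1.4 0.75;-0.297 0.0115 0.005 0 0 -1.4 0.75;-0.297 0.0115 0.005 0 0 -1.4 0.75;-0.297 0.0115 0.005 0 0 -1.4 0.75;-0.297 0.0115 0.005 0 0 -1.4 0.75'
python3 - <<'E'
from h import *
plan(.6304,-.1585,.102,94)
for o in caps(('scene',)): print(o)
p,d=capture('scene');cv2.imwrite('pics/s7.png',p[:,:,::-1])
E
```

```text
time_s: 35.08
position: [0.6263, -0.1582, 0.2371]
tcp_rot: [[-0.069, 0.998, -0.003], [0.998, 0.069, 0.002], [0.002, -0.002, -1.0]]
force: [-0.7, 0.6, 0.1]
opening: 0.749
t 35.075 p [ 0.6263 -0.1582  0.2371] yaw 94.0 q [ -24.1   32.2   79.     0.    69.  -118.1] F [-0.7  0.6  0.1] op 0.749
SHIFT [-0.0009  0.0044  0.1351] ROT [-0.1 -0.1 -0. ] dist 0.135 rows 2.2
('scene', 'blue', array([0.5954, 0.2271]), array([0.5949, 0.2269, 0.02  ]), np.float64(0.1294), np.int32(434))
('scene', 'blue', array([0.6039, 0.1372]), array([0.6025, 0.1383, 0.0206]), np.float64(0.1292), np.int32(459))
('scene', 'blue', array([ 0.6335, -0.158 ]), array([ 0.6332, -0.1576,  0.0193]), np.float64(0.1193), np.int32(548))
('scene', 'orange', array([ 0.4583, -0.322 ]), array([ 0.455 , -0.3233,  0.0203]), np.float64(0.122), np.int32(373))
('scene', 'orange', array([ 0.5968, -0.3038]), array([ 0.5957, -0.3036,  0.0202]), np.float64(0.1229), np.int32(651))
('scene', 'orange', array([ 0.77  , -0.1492]), array([ 0.7637, -0.1441,  0.0175]), np.float64(0.0983), np.int32(609))
```

View pics/s7.png

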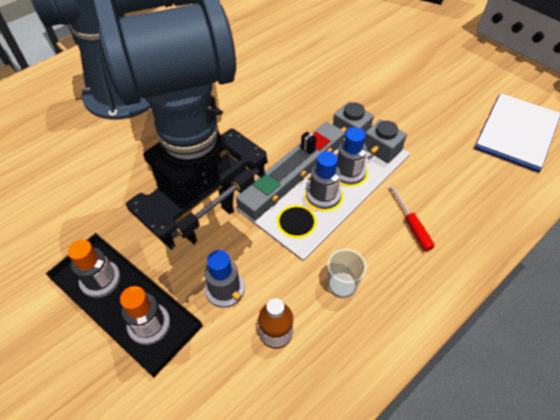

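The second fresh canister is on pad 2 at (325,180). The last one is still at (222,280), so grasp it.

```bash
python3 -m jog '-0.001 0.003 0.05 0 0 0 0.75;-0.001 0.003 0.1 0 0 0 0.75;-0.001 0.003 0.135 0 0 0 0.75;-0.001 0.003 0.135 0 0 0 0.75;-0.001 0.003 0.135 0 0 0 0.3;-0.001 0.003 0.135 0 0 0 0.3;-0.001 0.003 0.135 0 0 0 0.3;-0.001 0.003 0.135 0 0 0 0.3'; python3 -m jog '0 0 0 0 0 0 0.3;0 0 0 0 0 0 0.3;0 0 0 0 0 0 0.3';python3 -m jog '0 0 -0.04 0 0 0 0.3;0 0 -0.1 0 0 0 0.3;0 0 -0.16 0 0 0 0.3;0 0 -0.18 0 0 0 0.3;0 0 -0.18 0 0 0 0.3';python3 -c "
from h import *
plan(.6116,.0474,.28,-85.5)"
```

```text
time_s: 36.17
position: [0.6309, -0.1593, 0.105]
tcp_rot: [[-0.07, 0.998, 0.002], [0.998, 0.07, -0.0], [-0.0, 0.002, -1.0]]
force: [-0.1, 1.8, 5.1]
opening: 0.455
time_s: 36.55
position: [0.631, -0.1593, 0.105]
tcp_rot: [[-0.07, 0.998, 0.002], [0.998, 0.07, -0.0], [-0.0, 0.002, -1.0]]
force: [-0.0, 2.1, 5.3]
opening: 0.45
time_s: 37.17
position: [0.6306, -0.1599, 0.2848]
tcp_rot: [[-0.07, 0.998, 0.003], [0.998, 0.07, -0.002], [-0.002, 0.003, -1.0]]
force: [0.4, -0.2, -4.2]
opening: 0.45
t 37.175 p [ 0.6306 -0.1599  0.2848] yaw 94.0 q [ -24.    29.8   75.5   -0.    74.6 -118. ] F [ 0.4 -0.2 -4.2] op 0.45
SHIFT [ 0.2082 -0.0045  0.0045] ROT [  0.2  -0.2 179.5] dist 0.208 rows 16.8
```

```bash
python3 -m jog '0.015 0 0 0 0 8 0.3;0.04 0 0 0 0 18 0.3;0.07 -0.001 0 0 0 28 0.3;0.1 -0.002 0 0 0 38 0.3;0.13 -0.003 0 0 0 48 0.3;0.16 -0.004 0 0 0 58 0.3;0.19 -0.004 0 0 0 68 0.3;0.208 -0.004 0 0 0 78 0.3'; python3 -m jog '0 0 0 0 0 10 0.3;0 0 0 0 0 20 0.3;0 0 0 0 0 30 0.3;0 0 0 0 0 40 0.3;0 0 0 0 0 50 0.3;0 0 0 0 0 60 0.3;0 0 0 0 0 70 0.3;0 0 0 0 0 80 0.3'; python3 -c "
from h import *
plan(.6116,.0474,.28,-85.5)"
```

```text
time_s: 38.17
position: [0.6095, 0.0492, 0.2801]
tcp_rot: [[0.962, 0.271, -0.007], [0.271, -0.963, 0.001], [-0.006, -0.003, -1.0]]
force: [-0.1, -0.6, -4.1]
opening: 0.453
time_s: 39.17
position: [0.6099, 0.0476, 0.2801]
tcp_rot: [[0.433, -0.901, -0.007], [-0.901, -0.433, 0.0], [-0.003, 0.006, -1.0]]
force: [0.5, 1.3, -3.0]
opening: 0.453
t 39.175 p [0.6099 0.0476 0.2801] yaw -64.3 q [-6.  27.1 81.3 -0.  72.1 58.4] F [ 0.5  1.3 -3. ] op 0.453
SHIFT [ 0.001  -0.0015  0.0001] ROT [ 0.4  0.1 21.2] dist 0.002 rows 2.0
```

```bash
python3 -m jog '0 0 0 0 0 10 0.3;0 0 0 0 0 18 0.3;0 0 0 0 0 21.2 0.3;0 0 0 0 0 21.2 0.3;0 0 0.04 0 0 21.2 0.3;0 0 0.09 0 0 21.2 0.3;0 0 0.14 0 0 21.2 0.3;0 0 0.155 0 0 21.2 0.3';python3 -c "
from h import *
plan(.6116,.0474,.1145,-85.5)"
```

```text
time_s: 40.17
position: [0.6079, 0.0479, 0.124]
tcp_rot: [[0.085, -0.996, -0.011], [-0.996, -0.085, 0.001], [-0.002, 0.011, -1.0]]
force: [-0.3, 0.6, -4.2]
opening: 0.454
t 40.175 p [0.6079 0.0479 0.124 ] yaw -85.2 q [-6.  37.8 89.5 -0.  53.3 79.2] F [-0.3  0.6 -4.2] op 0.454
SHIFT [ 0.0009 -0.0038  0.0094] ROT [0.6 0.1 0.4] dist 0.01 rows 0.2
```

```bash
python3 -m jog '0 0 -0.002 0 0 0 0.3;0 0 -0.002 0 0 0 0.3';python3 -c "
from h import *
plan(.6116,.0474,.1145,-85.5)"
```

```text
time_s: 40.42
position: [0.6137, 0.0475, 0.1327]
tcp_rot: [[0.084, -0.996, 0.005], [-0.996, -0.084, -0.0], [0.001, -0.005, -1.0]]
force: [0.3, 0.5, -3.7]
opening: 0.455
t 40.425 p [0.6137 0.0475 0.1327] yaw -85.2 q [-6.  37.2 89.   0.  53.5 79.2] F [ 0.3  0.5 -3.7] op 0.455
SHIFT [-0.0001  0.0022  0.0182] ROT [-0.3 -0.1  0.3] dist 0.018 rows 0.3
```

```bash
python3 -m jog '0 0.0005 0.007 0 0 0 0.3;0 0.0005 0.011 0 0 0 0.3;0 0.0005 0.0135 0 0 0 0.3;0 0.0005 0.0135 0 0 0 0.3';python3 -c "
from h import *
plan(.6116,.0474,.1145,-85.5)"
```

```text
time_s: 40.92
position: [0.611, 0.0476, 0.1168]
tcp_rot: [[0.084, -0.996, -0.0], [-0.996, -0.084, 0.0], [-0.0, 0.0, -1.0]]
force: [-0.1, 0.3, -4.0]
opening: 0.458
t 40.925 p [0.611  0.0476 0.1168] yaw -85.2 q [-6.  38.4 89.7 -0.  51.9 79.2] F [-0.1  0.3 -4. ] op 0.458
SHIFT [ 0.0003 -0.0005  0.0023] ROT [0.  0.  0.3] dist 0.002 rows 0.0
```

```bash
python3 -m jog '0 0 0.001 0 0 0 0.3;0 0 0.002 0 0 0 0.3;0 0 0.003 0 0 0 0.3;0 0 0.003 0 0 0 0.3'
```

```text
time_s: 41.42
position: [0.6116, 0.0475, 0.115]
tcp_rot: [[0.084, -0.996, 0.001], [-0.996, -0.084, -0.0], [0.0, -0.001, -1.0]]
force: [-1.6, -0.2, 3.9]
opening: 0.454
```

Contact again. Release, rise, move aside, and check the placings.

```bash
python3 -m jog '0 0 -0.001 0 0 0 0.75;0 0 -0.001 0 0 0 0.75;0 0 -0.001 0 0 0 0.75;0 0 -0.001 0 0 0 0.75;0 0 -0.03 0 0 0 0.75;0 0 -0.08 0 0 0 0.75;0 0 -0.13 0 0 0 0.75;0 0.08 -0.13 0 0 0 0.75'; python3 -m jog '0.14 0.05 0 0 0 0 0.75;0.14 0.05 0 0 0 0 0.75;0.14 0.05 0 0 0 0 0.75;0.14 0.05 0 0 0 0 0.75'
python3 - <<'E'
from h import *
plan(.5105,.1784,.2,-84.4)
for o in caps(): print(o)
for n in('top','scene'):
    p,d=capture(n)
    a=p[80:260,220:430] if n=='scene' else p[150:290,110:310]
    cv2.imwrite(f'pics/{n}8z.png',cv2.resize(a[:,:,::-1],None,fx=3.3,fy=3.3,interpolation=cv2.INTER_CUBIC))
E
```

```text
time_s: 42.42
position: [0.5566, 0.0414, 0.2494]
tcp_rot: [[0.084, -0.996, 0.018], [-0.996, -0.084, -0.002], [0.004, -0.018, -1.0]]
force: [-1.0, -0.9, -0.8]
opening: 0.752
time_s: 42.92
position: [0.5105, -0.1029, 0.2441]
tcp_rot: [[0.08, -0.997, 0.0], [-0.997, -0.08, -0.0], [0.0, -0.0, -1.0]]
force: [-0.5, -0.6, -1.2]
opening: 0.749
t 42.925 p [ 0.5105 -0.1029  0.2441] yaw -85.4 q [-23.7  22.   96.8   0.   61.2  61.7] F [-0.5 -0.6 -1.2] op 0.749
SHIFT [-0.2804 -0.0225  0.0441] ROT [-0. -0. -1.] dist 0.285 rows 4.6
('top', 'blue', array([0.6109, 0.0479]), array([0.612 , 0.0472, 0.0189]), np.float64(0.1315), np.int32(230))
('top', 'blue', array([0.6005, 0.1369]), array([0.6008, 0.1369, 0.0185]), np.float64(0.1311), np.int32(237))
('top', 'blue', array([0.5924, 0.2261]), array([0.5922, 0.2264, 0.0191]), np.float64(0.131), np.int32(236))
('top', 'orange', array([ 0.5924, -0.3095]), array([ 0.5921, -0.3066,  0.0184]), np.float64(0.1253), np.int32(162))
('top', 'orange', array([ 0.4528, -0.3247]), array([ 0.4534, -0.3237,  0.0191]), np.float64(0.1255), np.int32(232))
('scene', 'blue', array([0.5951, 0.2272]), array([0.5943, 0.2279, 0.0204]), np.float64(0.1295), np.int32(436))
('scene', 'blue', array([0.6036, 0.1372]), array([0.6027, 0.1381, 0.0203]), np.float64(0.1292), np.int32(463))
('scene', 'blue', array([0.6144, 0.0477]), array([0.6142, 0.0479, 0.02  ]), np.float64(0.1294), np.int32(487))
('scene', 'orange', array([ 0.4551, -0.323 ]), array([ 0.4546, -0.3226,  0.0208]), np.float64(0.1226), np.int32(624))
('scene', 'orange', array([ 0.5962, -0.3035]), array([ 0.5958, -0.3033,  0.0201]), np.float64(0.123), np.int32(650))
('scene', 'orange', array([ 0.7704, -0.1491]), array([ 0.7634, -0.1439,  0.0174]), np.float64(0.0985), np.int32(561))
```

View pics/scene8z.png

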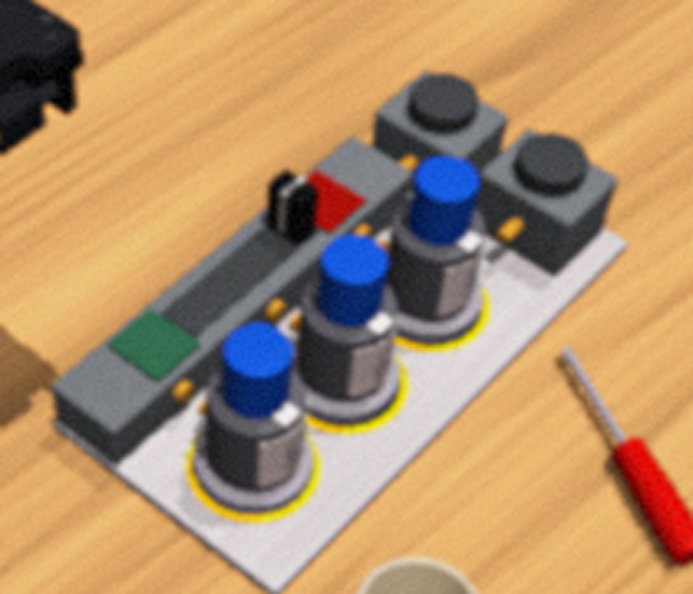

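View pics/top8z.png

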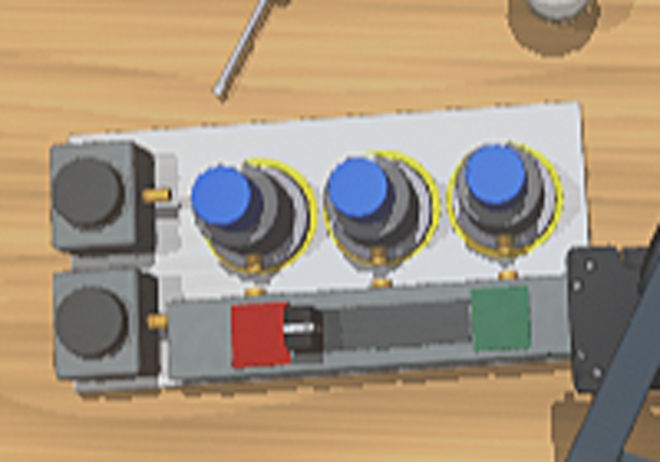

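All three canisters are centred on their pads. In the top crop the nozzles line up with the manifold ports near (255,260), (380,255) and (505,255), and in the scene view the labels face out. The grip is at red (300,330). Now the selector goes back.

```bash
python3 -m jog '-0.28 -0.022 0.02 0 0 -1 0.75;-0.28 -0.022 0.02 0 0 -1 0.75;-0.28 -0.022 0.02 0 0 -1 0.75;-0.28 -0.022 0.02 0 0 -1 0.75;-0.28 -0.022 0.02 0 0 -1 0.75;-0.28 -0.022 0.02 0 0 -1 0.75;-0.28 -0.022 0.02 0 0 -1 0.75'
python3 - <<'E'
from h import *
plan(.5105,.1775,.086,-84.4)
for n in('top','scene'):
    p,d=capture(n); w=W(n,d)
    q=w[(w[...,2]>.085)&(w[...,2]<.1)&(abs(w[...,0]-.513)<.03)&(abs(w[...,1]-.175)<.04)]; print(n,len(q),q.mean(0) if len(q) else 0)
E
```

```text
time_s: 44.0
position: [0.509, 0.1798, 0.224]
tcp_rot: [[0.103, -0.995, -0.0], [-0.995, -0.103, -0.001], [0.001, 0.0, -1.0]]
force: [-0.5, -0.2, 0.3]
opening: 0.749
t 44.0 p [0.509  0.1798 0.224 ] yaw -84.1 q [ 7.6 25.  95.4 -0.  59.6 91.7] F [-0.5 -0.2  0.3] op 0.749
SHIFT [ 0.0024 -0.0013  0.138 ] ROT [ 0.  -0.   0.3] dist 0.138 rows 2.2
top 24 [0.51478105 0.18447885 0.09401199]
scene 127 [0.51335815 0.17752971 0.09142893]
```

```bash
python3 -m jog '0.002 -0.001 0.05 0 0 0.3 0.75;0.002 -0.001 0.1 0 0 0.3 0.75;0.002 -0.001 0.13 0 0 0.3 0.75;0.002 -0.001 0.137 0 0 0.3 0.75;0.002 -0.001 0.137 0 0 0.3 0.05;0.002 -0.001 0.137 0 0 0.3 0.05;0.002 -0.001 0.137 0 0 0.3 0.05;0.002 -0.001 0.137 0 0 0.3 0.05'; python3 -m jog '0 0 0 0 0 0 0.05;0 0 0 0 0 0 0.05;0 0 0 0 0 0 0.05;0 0 0 0 0 0 0.05'; python3 -c "
from h import *
plan(.603-.09*np.cos(.0953)+.05*np.sin(.0953),.137-.09*np.sin(.0953)-.05*np.cos(.0953),.086,-84.4)"
```

```text
time_s: 45.1
position: [0.5109, 0.1778, 0.0879]
tcp_rot: [[0.096, -0.995, 0.002], [-0.995, -0.096, 0.0], [-0.0, -0.002, -1.0]]
force: [0.0, -0.4, 0.2]
opening: 0.381
time_s: 45.6
position: [0.5106, 0.1778, 0.0873]
tcp_rot: [[0.096, -0.995, 0.0], [-0.995, -0.096, 0.0], [-0.0, -0.0, -1.0]]
force: [-1.1, 0.3, 4.2]
opening: 0.224
t 45.6 p [0.5106 0.1778 0.0873] yaw -84.5 q [  7.3  37.2 101.4   0.   41.5  91.8] F [-1.1  0.3  4.2] op 0.224
SHIFT [0.0994 0.002  0.0013] ROT [-0.   0.  -0.1] dist 0.099 rows 1.6
```

```bash
python3 -m jog '0.01 0 0 0 0 0 0.05;0.025 0 0 0 0 0 0.05;0.04 0 0 0 0 0 0.05;0.055 0.001 0 0 0 0 0.05;0.07 0.001 0 0 0 0 0.05;0.085 0.001 0 0 0 0 0.05;0.092 0.001 0 0 0 0 0.05;0.092 0.001 0 0 0 0 0.05'; python3 -m jog '0.004 0 0 0 0 0 0.05;0.008 0 0 0 0 0 0.05;0.011 0 0 0 0 0 0.05;0.011 0 0 0 0 0 0.05'
```

```text
time_s: 46.6
position: [0.5194, 0.0841, 0.0873]
tcp_rot: [[0.096, -0.995, 0.002], [-0.995, -0.096, -0.002], [0.002, -0.002, -1.0]]
force: [1.4, -1.9, 5.4]
opening: 0.228
time_s: 47.1
position: [0.5199, 0.0781, 0.0873]
tcp_rot: [[0.093, -0.996, 0.002], [-0.996, -0.093, 0.005], [-0.005, -0.002, -1.0]]
force: [2.4, 14.5, 5.9]
opening: 0.226
```

Travel was 100 mm and the force at the stop was 14.5 N. Release and retreat.

```bash
python3 -m jog '-0.003 0 0 0 0 0 0.05;-0.003 0 0 0 0 0 0.7;-0.003 0 0 0 0 0 0.7;-0.003 0 0 0 0 0 0.7;-0.003 0 0 0 0 0 0.7;-0.003 0 -0.05 0 0 0 0.7;-0.003 0 -0.11 0 0 0 0.7;-0.003 0 -0.15 0 0 0 0.7'; python3 -m jog '0.15 0.06 0 0 0 0 0.75;0.15 0.06 0 0 0 0 0.75;0.15 0.06 0 0 0 0 0.75;0.15 0.06 0 0 0 0 0.75;0.15 0.06 0 0 0 0 0.75;0.15 0.06 0 0 0 0 0.75'
python3 - <<'E'
from h import *
plan(.5,.1,.086,-84.4)
for o in caps(): print(o)
for n in('top','scene'):
    p,d=capture(n); w=W(n,d)
    q=w[(w[...,2]>.085)&(w[...,2]<.1)&(abs(w[...,0]-.52)<.03)&(abs(w[...,1]-.08)<.04)]; print(n,len(q),q.mean(0) if len(q) else 0)
    cv2.imwrite(f'pics/{n}9.png',p[:,:,::-1])
E
```

```text
time_s: 48.1
position: [0.5196, 0.0779, 0.2395]
tcp_rot: [[0.096, -0.995, 0.002], [-0.995, -0.096, -0.0], [0.0, -0.002, -1.0]]
force: [-0.4, -0.9, -0.5]
opening: 0.698
time_s: 48.85
position: [0.4739, -0.0759, 0.2369]
tcp_rot: [[0.098, -0.995, -0.0], [-0.995, -0.098, 0.0], [-0.0, 0.0, -1.0]]
force: [-0.6, -0.2, 0.5]
opening: 0.748
t 48.85 p [ 0.4739 -0.0759  0.2369] yaw -84.4 q [-22.5  19.5 102.7   0.   57.9  61.9] F [-0.6 -0.2  0.5] op 0.748
SHIFT [-0.1725 -0.0432  0.151 ] ROT [ 0.  0. -0.] dist 0.233 rows 3.7
('top', 'blue', array([0.6115, 0.0478]), array([0.6116, 0.0469, 0.0189]), np.float64(0.1315), np.int32(232))
('top', 'blue', array([0.6007, 0.1372]), array([0.6007, 0.1368, 0.0185]), np.float64(0.1312), np.int32(238))
('top', 'blue', array([0.5919, 0.2265]), array([0.5926, 0.2262, 0.0188]), np.float64(0.1316), np.int32(239))
('top', 'orange', array([ 0.5923, -0.3101]), array([ 0.5928, -0.3052,  0.0187]), np.float64(0.1254), np.int32(156))
('top', 'orange', array([ 0.452 , -0.3256]), array([ 0.4533, -0.3234,  0.0194]), np.float64(0.1253), np.int32(228))
('scene', 'blue', array([0.5957, 0.2271]), array([0.5951, 0.2275, 0.0213]), np.float64(0.1297), np.int32(436))
('scene', 'blue', array([0.6038, 0.1374]), array([0.6029, 0.1375, 0.0204]), np.float64(0.1292), np.int32(455))
('scene', 'blue', array([0.6141, 0.0474]), array([0.6143, 0.0476, 0.02  ]), np.float64(0.1292), np.int32(487))
('scene', 'orange', array([ 0.4552, -0.3232]), array([ 0.4547, -0.3227,  0.02  ]), np.float64(0.1225), np.int32(618))
('scene', 'orange', array([ 0.5963, -0.3031]), array([ 0.5956, -0.3033,  0.02  ]), np.float64(0.123), np.int32(665))
('scene', 'orange', array([ 0.7709, -0.1487]), array([ 0.7635, -0.1439,  0.0171]), np.float64(0.0984), np.int32(545))
top 125 [0.51935268 0.07829663 0.09312813]
scene 134 [0.52277393 0.07845022 0.09143523]
```

View pics/scene9.png

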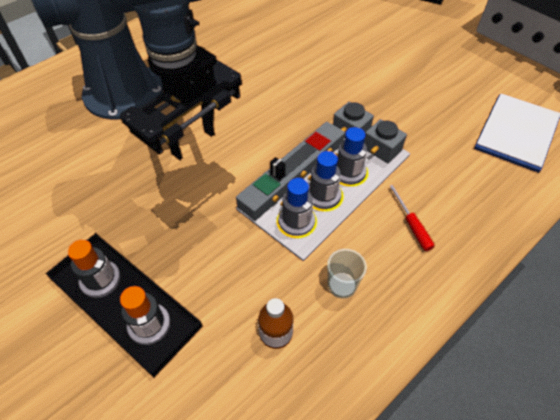

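View pics/top9.png

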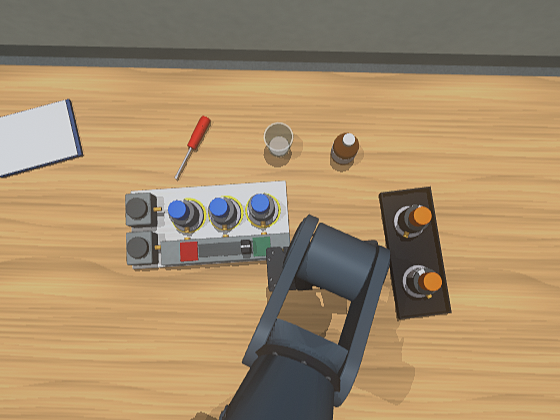

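The grip is at the green mark (280,165 scene; 245,246 top). The fresh canisters are on pads at (298,205), (325,180) and (352,155), and both spent ones are in the tray. The beaker, bottle and screwdriver haven't moved, and the arm is clear. Handing in.

```bash
python3 -c "
from rig import *
print(hand_in())"
```

```text
the job is handed in; nothing more can be done
None
```

The canister change is finished and handed in at about 49 s of the 210 s allowed; the hand-in reported no verdict.

What I did, in order:
- **Selector to red:** slid to the end stop, where the force rose to about 15 N.
- **Spent canisters:** both now stand upright in the waste tray.
- **Fresh canisters:** all three stand on pads 1 to 3. I turned them so their labels face out, about 8° for one and about 180° for the other two.
- **Selector to green:** slid back to the end stop. Travel was 100 mm, with 14.5 N at the stop.

My last checks found no failures:
- **Pads:** the cap centres were within about 4 mm of the pad centres in both cameras.
- **Labels:** the nozzles lined up with the manifold ports and the labels faced out. I judged this by eye.
- **Tray:** both spent canisters were upright, about 70 mm either side of the tray centre.
- **Bystanders and arm:** the beaker, bottle and screwdriver looked unmoved, and the arm was clear of everything.

The two cameras disagreed by about 3 mm in x. The arm's own position readings agreed better with the top camera, and the difference is well inside the 15 mm tolerance. I saw no canister get knocked aside.

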